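Park the plaster sander on its spring-balanced arm

ROBOT

A 6-joint arm with a two-finger parallel gripper is mounted at the origin on the work surface. World frame = base frame: x ahead of the robot, y to its left, z up, the work surface at z = 0. Lengths are in m, angles in rad, forces in N, time in s.
With the tool pointing down it reaches from about 0.375 to 0.9 m from the base axis. Payload 3.1 kg.
Tool frame: the origin (TCP) lies at the very end of the fingers, on their centre line; the grasp point (between the pads) lies 19 mm behind it; z points along the fingers, x is the direction in which the jaws open and shut, and the axes are right-handed (so a half turn about z gives the same grasp; the last joint's range is limited). The gripper opens to 85 mm and grips with 20 to 120 N. Pads are 22 mm wide; open, the fingers measure 114 mm over their backs; the gripper's body (76 mm by 85 mm) begins 54 mm behind the grasp point. The pads swing forward as they close: fully open they stand 13 mm farther back than shut.
Start: joints at [-1.393, 0.527, 1.433, -0, 1.181, -0.178], TCP at [0.218, -0.586, 0.231] pointing down, gripper open.
Joint ranges: [-3.08, 3.08], [-0.75, 2.2], [0.22, 2.44], [-1.43, 4.57], [0, 2.65], [-2.85, 2.85]. Speed limits (rad/s): [2.79, 2.79, 3.14, 3.14, 3.14, 3.14].

INTERFACE

Orientations are given as a rotation vector (axis times angle).
In Python, from rig import arm gives the robot as it stands.
- The arm moves only by the shell command python3 -m jog 'ROWS'. ROWS is JSON, a list of rows, each an object of numbers: "dx", "dy", "dz": the shift along the world's x, y, z in cm; "wx", "wy", "wz": the turn, a rotation vector about the world's x, y, z in degrees; "hand": the finger opening in cm, from 0 to 8.54. In form: [{"dx": .., "dy": .., "dz": .., "wx": .., "wy": .., "wz": .., "hand": ..}, ...]. A call has 1 to 5 rows; each row is the pose to reach, as a shift and turn from the pose commanded when the call began; what a row does not reach only later rows make up. A row lasts 1/10 s, in which the tool goes at most 50 mm and 8.59 degrees, less where a joint would pass 70% of its speed; a pose out of reach is approached as far as the arm can. A call with a gripper value outside its range is refused whole. The fingers move at their own pace and stop on an object; the grip force is fixed at half the most. Time passes only in rows, so rows that repeat a pose let the fingers close. It gives the time, the measured TCP pose, the force and the opening at its end, in the units of the state.
- arm.get_state(): the state, without advancing time (a new reading comes with each control period).
- arm.capture(name): name is "side" or "top" or "wrist"; returns (picture, depth): 480x640x3 uint8, red, green, blue; 480x640 float32, m along the optical axis (not along the pixel's ray), 0 where there is no reading.
- arm.camera_model(name): a dict with "fx", "fy", "cx", "cy" (pixels), "position" and "orientation" of the camera in the world. Camera axes: x right, y up, looking along -z (the intrinsics and any distortion apply to the point x, -y, -z); pixel columns grow to the right and rows downward; lengths in m; the calibration is good to about 2 mm. A picture is of the moment at which its call begins: read the wrist's pose just before it. camera_model takes no time and is no camera call; for the wrist camera it gives the pose at the moment of the call.
- arm.finish_job(): hands the job in, once; it reports no verdict.
The state is a dict: "time_s": time; "joint_pos": joint angles; "joint_vel": joint speeds; "joint_torque": joint torques, N m; "tcp_pos": TCP position; "tool_rot": TCP orientation; "ft_force": force on the tool from outside, world axes, zero at the start; "moment": the same for the moment, N m; "width": finger opening in m.
Only numpy, scipy, OpenCV 4.12 (cv2) and the standard library are available. Lean on these libraries where they do the work, as an engineer would, in place of code of your own. Each camera call takes 0.05 s, during which the arm holds its last target.

TASK

Put the plaster sander away: pick it up by the upright grip on its top and hang its cross pin in the two V seats of the spring-balanced arm, coming in at a slant under the spring tube. The arm sinks under the weight by an amount you cannot know beforehand, so lower the sander gently until the arm alone carries it and has stopped moving, with no push left in any direction, and only then let go, so that the arm neither drops nor springs up; leave the jar, the mould and the spatula where they are.

Things in the scene. Friction and masses are not known exactly. Their poses are not given: they have to be found in the camera images.
- sander_grip (a point): Centre of the cordless plaster sander's grip: black upright flat bar on its very top, 50 mm along x, 16 mm thick along y, 45 mm high, 42.5 mm above the cross pin. z up along the sander, y along the pin; front and back alike (half turn about z is the same). The sander is 200 mm tall, mass unknown, 0.33 to 0.83 kg
- sander_pin (a point): Centre of the sander's cross pin: steel bar 12 mm across along y, 52 mm to both sides, end knobs 20 mm across from 46 mm outward, stem in the middle 14 mm thick. 135 mm above the underside of the round pad (90 mm across) the sander stands on; its grey body, 64 mm across, ends 39 mm below the pin. Axes as sander_grip
- fork_seat (a point): Where the pin's centre lies when fully home, midway between the arm's two prongs (each 25 to 35 mm off along y). Each has a 90 degree V open upward, 40 mm wide, lips 12 mm above this point (17 mm on the robot's side when raised). y level, along the seated pin; x runs along the arm to its hinge, so -x is the open end towards the robot. Moves and tilts with the arm; empty, 260 mm above the bench
- swingarm (a joint): Sprung arm's angle about its level hinge, 180 mm from fork_seat: 0 = empty, at the upper stop, the fork end sloping up 0.22 rad; grows as the fork sinks (to 0.55 rad). It starts to sink at about 0.9 N and goes down about 10 mm per newton; under the sander it settles 20 to 75 mm lower. Let go too early, too low or while pushed along x, it jumps
- tube_end (a point): Front end centre of the fixed round spring tube, 48 mm across, running level above the arm from right over the empty fork_seat (underside 180 mm above it) to the post (upright bar 40 mm across, 225 mm away along x, x level). A tool pointing straight down does not fit under or past it; one leaned back by 30 degrees, fingers pointing down and along x, does
- jar: White jar with grey lid, 72 mm across, 100 mm high, standing near the sander; leave alone. Origin under its centre
- mould: Plaster mould block 150 x 120 x 60 mm; leave alone. Origin under its centre
- spatula: Flat spatula with wooden handle lying on the bench, 280 mm long; leave alone. Origin under its middle, x along it
Things that resemble listed ones, but are neither listed nor needed, are in the scene too. Of the things that look like the part that bears sander_grip, the smaller one is meant.

How it is judged:
On the way, in this order (a step that is already met when the one before it is completed fails the run):
1. the sander is lifted off the bench in the gripper (contact force between the fingers and sander above 1 N and height (world z) of sander_grip above 0.2 m and distance between sander_pin and fork_seat above 0.03 m), for 0.2 s.
2. the pin is home in the fork and the arm has sunk and come to rest under the weight, while the gripper still holds the sander (distance between sander_pin and fork_seat below 0.012 m and angle between the y axis of sander_pin and the y axis of fork_seat, either way round below 0.15 rad and velocity of joint swingarm between -0.08 and 0.08 rad/s and contact force between the fingers and sander above 1 N and contact force between sander and swingarm above 2.2 N and value of joint swingarm above 0.06 rad), for 0.2 s.
At the end, for the whole second after the job is handed in: The sander hangs upright (within 0.15 rad) and at rest (below 30 mm/s) from the fork, its pin within 12 mm of the seat and in line with it within 0.15 rad, the arm sunk by more than 0.06 rad and still (below 0.08 rad/s), and the gripper has let go (distance between sander_pin and fork_seat below 0.012 m and angle between the y axis of sander_pin and the y axis of fork_seat, either way round below 0.15 rad and velocity of joint swingarm between -0.08 and 0.08 rad/s and contact force between sander and swingarm above 2.2 N and value of joint swingarm above 0.06 rad and angle between sander_grip's own z axis and vertical below 0.15 rad and linear speed of sander below 0.03 m/s and contact force between the fingers and sander below 0.1 N); the robot touches nothing.
It fails at once if the arm dropped, sprang up or was driven down fast (its joint faster than 0.5 rad/s, about 90 mm/s at the fork) (velocity of joint swingarm above 0.5 rad/s or velocity of joint swingarm below -0.5 rad/s).
It fails at once if the jar, the mould or the spatula was moved by more than 30 mm (distance of any of jar, mould, spatula from where it was at the start of the episode above 0.03 m).
It also fails if it takes over 67 s, if anything falls off the work surface, if the arm or the gripper's body presses on something with over 40 N, if the wrist force passes 120 N, or if a joint passes its speed limit or range.

## Working session

There is one attempt and no reset: what is moved stays moved. The work goes in short steps, Python scripts to look and compute and a shell command to move; the robot and the scene stay as the last step left them, time stands still between calls to the robot, and variables do not carry over. Pictures are saved under pics/ and viewed, and the job is handed in when it is done.

```bash
ls; mkdir -p pics; python3 - <<'E'
from rig import arm
import cv2,numpy as np
print(arm.get_state())
for n in ["side","top","wrist"]:
    m=arm.camera_model(n);p,d=arm.capture(n)
    print(n,m)
    cv2.imwrite(f"pics/{n}0.png",p[:,:,::-1]);np.save(f"pics/{n}0.npy",d)
E
```

```text
pics
{'time_s': 0.0, 'joint_pos': array([-1.39351158e+00,  5.28462468e-01,  1.43388423e+00,  2.67169849e-05,
        1.18143104e+00, -1.78505129e-01]), 'joint_vel': array([ 0.00093789, -0.00205154,  0.00102664, -0.00026125, -0.00055162,
       -0.0011988 ]), 'joint_torque': array([-2.33416495e-04, -4.42350340e+01, -1.78026223e+01, -3.20379750e-04,
        8.49673350e-03,  1.18633500e-05]), 'tcp_pos': array([ 0.21761045, -0.58513141,  0.23034166]), 'tool_rot': array([-2.57819204e+00,  1.79240153e+00,  2.39688308e-03]), 'ft_force': array([-0.35016542, -0.35540239,  0.12875359]), 'moment': array([-0.02840559,  0.03804044, -0.02587105]), 'width': 0.08554001998230326}
side {'fx': 498.4336539111925, 'fy': 498.4336539111925, 'cx': 311.44031687526797, 'cy': 238.13889360658433, 'position': array([0.05766528, 0.66508091, 1.26024648]), 'orientation': array([ 0.31944501, -0.80850149, -2.22181678])}
top {'fx': 471.8956403866848, 'fy': 471.8956403866848, 'cx': 314.6549726265292, 'cy': 237.69650714830212, 'position': array([0.41743859, 0.05429946, 1.65438433]), 'orientation': array([ 0.13305841, -0.1254246 , -1.54313243])}
wrist {'fx': 358.5985206619549, 'fy': 358.5985206619549, 'cx': 320.21639816064396, 'cy': 236.600882393755, 'position': array([ 0.28084713, -0.56180729,  0.37397342]), 'orientation': array([-0.23489703,  0.16575883, -1.20676617])}
```

View pics/side0.png

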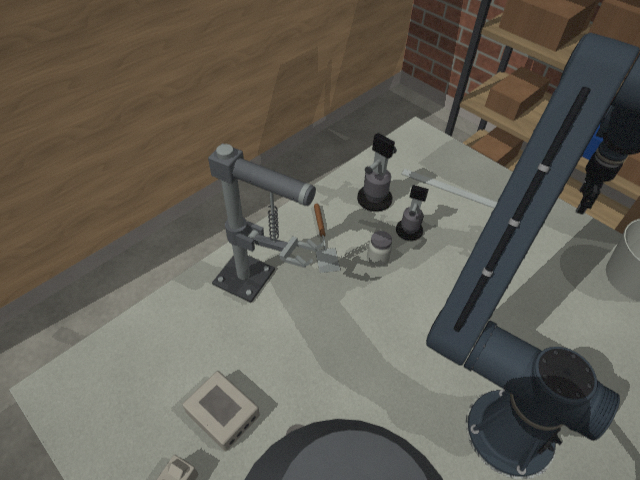

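View pics/top0.png

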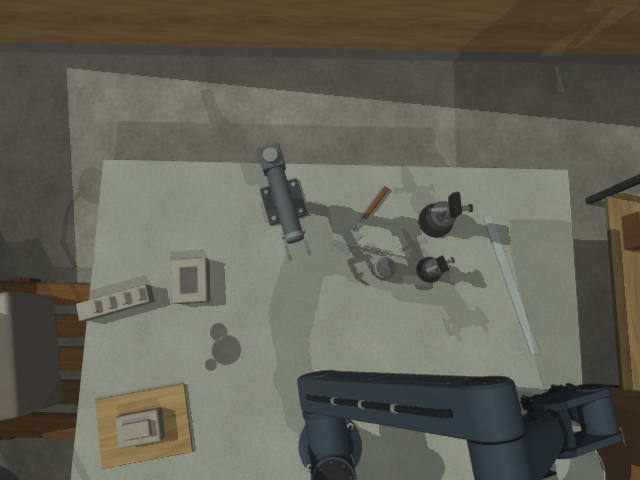

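View pics/wrist0.png

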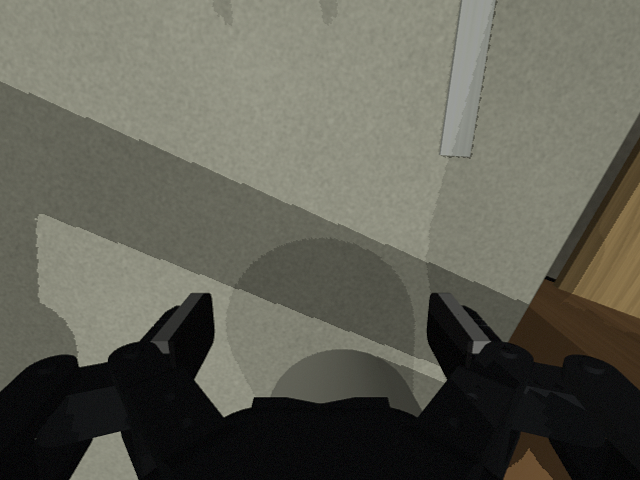

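The top view shows the small sander at about (432,268) and the larger one at (438,217). The jar is at (385,267), the fork prongs at (298,250), and the tube end at (292,237). Next I'll zoom in and deproject.

```bash
cat > h.py <<'E'
import numpy as np,cv2
from scipy.spatial.transform import Rotation as R
def cloud(d,m):
    v,u=np.mgrid[0:d.shape[0],0:d.shape[1]]
    P=np.stack([(u-m["cx"])/m["fx"]*d,-(v-m["cy"])/m["fy"]*d,-d],-1)
    W=P@R.from_rotvec(m["orientation"]).as_matrix().T+m["position"]
    W[d<=0]=np.nan
    return W
def project(p,m):
    q=(np.atleast_2d(p)-m["position"])@R.from_rotvec(m["orientation"]).as_matrix()
    return np.stack([m["cx"]+m["fx"]*q[:,0]/-q[:,2],m["cy"]-m["fy"]*q[:,1]/-q[:,2]],-1)
E
python3 - <<'E'
from rig import arm
from h import *
crops={"side":(190,120,440,310),"top":(240,130,480,300)}
for n,(a,b,c,e) in crops.items():
    p=cv2.imread(f"pics/{n}0.png");cv2.imwrite(f"pics/{n}0z.png",cv2.resize(p[b:e,a:c],None,fx=3.1,fy=3.1,interpolation=cv2.INTER_CUBIC))
    W=cloud(np.load(f"pics/{n}0.npy"),arm.camera_model(n)); np.save(f"pics/{n}0W.npy",W)
    pts=[(432,268),(431,262),(448,261),(440,272),(385,267),(292,237),(298,250),(270,156),(345,242),(385,190)] if n=="top" else [(419,190),(411,215),(379,240),(310,193),(305,187),(225,150),(376,195),(384,143),(290,250),(335,262)]
    for u,v in pts: print(n,u,v,W[v,u].round(4))
E
```

```text
side 419 190 [ 0.5884 -0.3301  0.1954]
side 411 215 [ 0.571  -0.2877  0.1289]
side 379 240 [ 0.5867 -0.1611  0.0997]
side 310 193 [0.6053 0.1189 0.4803]
side 305 187 [0.621  0.1191 0.4875]
side 225 150 [0.8192 0.1831 0.5065]
side 376 195 [ 0.74   -0.3298  0.0617]
side 384 143 [ 0.7562 -0.35    0.2641]
side 290 250 [0.6577 0.1355 0.2443]
side 335 262 [ 0.6682 -0.0617  0.0012]
top 432 268 [ 0.5796 -0.3145  0.1421]
top 431 262 [ 0.6042 -0.3224  0.0975]
top 448 261 [ 0.6037 -0.3669  0.1399]
top 440 272 [ 0.5719 -0.352   0.0957]
top 385 267 [ 0.5842 -0.1703  0.0958]
top 292 237 [0.6124 0.1193 0.4864]
top 298 250 [ 0.648   0.1237 -0.0035]
top 270 156 [0.8167 0.1808 0.5052]
top 345 242 [ 6.80e-01 -4.23e-02  4.00e-04]
top 385 190 [ 0.8686 -0.1815  0.0186]
```

View pics/side0z.png

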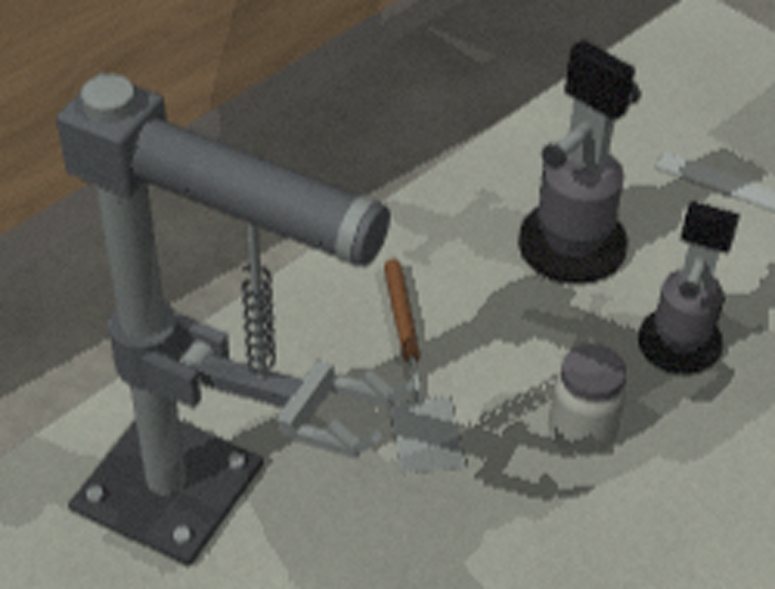

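View pics/top0z.png

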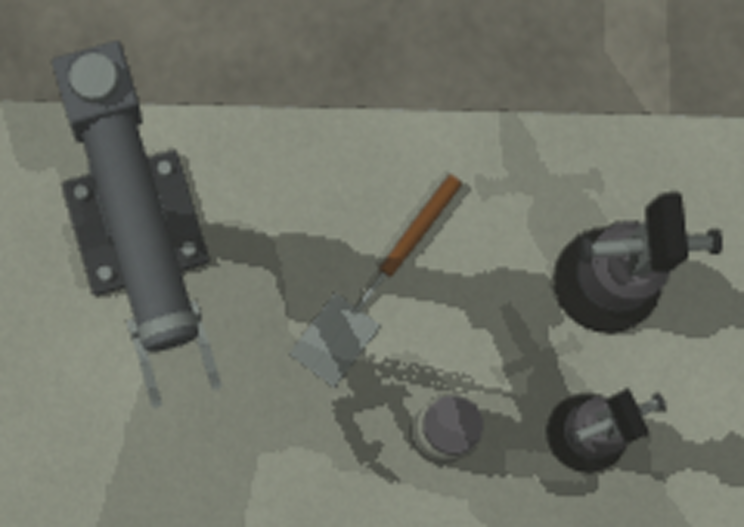

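```bash
python3 - <<'E'
from h import *
S=np.load("pics/side0W.npy");T=np.load("pics/top0W.npy")
A=np.concatenate([S.reshape(-1,3),T.reshape(-1,3)]);src=np.r_[np.zeros(S.size//3),np.ones(T.size//3)]
ok=~np.isnan(A[:,0]);A=A[ok];src=src[ok]
m=(abs(A[:,0]-.59)<.09)&(abs(A[:,1]+.325)<.09)&(A[:,2]>.155)
for s in (0,1):
    G=A[m&(src==s)];print("grip",s,len(G),G.min(0).round(4),G.max(0).round(4),G.mean(0).round(4))
    top=G[G[:,2]>G[:,2].max()-.008]
    print("top",len(top),cv2.minAreaRect((top[:,:2]*1000).astype(np.float32)))
    print("all",cv2.minAreaRect((G[:,:2]*1000).astype(np.float32)))
m=(abs(A[:,0]-.59)<.09)&(abs(A[:,1]+.325)<.09)&(A[:,2]>.118)&(A[:,2]<.15)
for s in (0,1):
    G=A[m&(src==s)][:,:2]*1000;c=G.mean(0);w,V=np.linalg.eigh(np.cov((G-c).T))
    print("pin",s,len(G),c.round(1),V[:,1],w,cv2.minAreaRect(G.astype(np.float32)))
# pad & body
m=(abs(A[:,0]-.59)<.09)&(abs(A[:,1]+.325)<.09)
for lo,hi in((.01,.03),(.05,.09),(.09,.105)):
    G=A[m&(A[:,2]>lo)&(A[:,2]<hi)];print(lo,len(G),cv2.minEnclosingCircle((G[:,:2]*1000).astype(np.float32)))
# tube
m=(A[:,2]>.44)&(A[:,2]<.53)&(A[:,0]>.58)&(A[:,0]<.9)&(abs(A[:,1]-.14)<.1)
G=A[m];print("tube",G.min(0),G.max(0))
h=(G[:,0]>.62)&(G[:,0]<.76);H=G[h]
top=H[H[:,2]>H[:,2].max()-.008];vx=cv2.fitLine(top.astype(np.float32),cv2.DIST_HUBER,0,.01,.01).ravel();print("tubeaxis",vx,H[:,2].max(),cv2.minAreaRect((H[:,:2]*1000).astype(np.float32)))
d=vx[:3]*np.sign(vx[0]);print("yaw",np.degrees(np.arctan2(d[1],d[0])),"front", (G@d).min(), (vx[3:]+d*((G@d).min()-vx[3:]@d)))
# post top
m=(A[:,2]>.5)&(A[:,0]>.77)&(abs(A[:,1]-.18)<.08)
G=A[m];print("post",G.mean(0),cv2.minAreaRect((G[:,:2]*1000).astype(np.float32)))
# fork
m=(A[:,2]>.18)&(A[:,2]<.32)&(A[:,0]>.53)&(A[:,0]<.78)&(abs(A[:,1]-.13)<.1)
for s in(0,1):
    G=A[m&(src==s)];print("fork",s,len(G),G.min(0),G.max(0))
    dd=np.array([d[0],d[1]])/np.hypot(d[0],d[1]); x=G[:,:2]@dd; y=G[:,:2]@np.array([-dd[1],dd[0]])
    for a in np.arange(x.min(),x.max(),.02):
        k=(x>=a)&(x<a+.02)
        if k.sum(): print(round(a,3),k.sum(),y[k].min().round(3),y[k].max().round(3),G[k,2].min().round(3),G[k,2].max().round(3))
E
```

```text
grip 0 225 [ 0.5642 -0.3506  0.1553] [ 0.6137 -0.3148  0.2047] [ 0.5873 -0.3298  0.1831]
top 58 ((588.4969482421875, -334.74346923828125), (47.64665222167969, 19.968263626098633), 28.414134979248047)
all ((588.4422607421875, -332.2662353515625), (50.112152099609375, 24.718353271484375), 29.882930755615234)
grip 1 135 [ 0.565  -0.3492  0.1551] [ 0.6143 -0.3188  0.2097] [ 0.5889 -0.3326  0.1918]
top 35 ((590.2725219726562, -333.8743591308594), (47.467552185058594, 16.638999938964844), 25.587093353271484)
all ((589.5077514648438, -334.77886962890625), (49.38626480102539, 17.048625946044922), 23.257240295410156)
pin 0 119 [ 580.9 -314.8] [-0.38067467  0.92470903] [ 58.84641471 373.1688385 ] ((579.3846435546875, -310.85650634765625), (29.659317016601562, 61.36206817626953), 23.396514892578125)
pin 1 115 [ 588.8 -333. ] [-0.40059148  0.91625677] [  30.07477521 1189.61837744] ((590.6649780273438, -335.490966796875), (28.32388687133789, 104.1020278930664), 28.898122787475586)
0.01 323 ((593.5633544921875, -327.4704895019531), 115.1263656616211)
0.05 301 ((587.7901000976562, -332.402740478515
[... 670 characters left out ...]
.589 62 -0.123 -0.049 0.24 0.279
0.609 124 -0.123 -0.049 0.231 0.266
0.629 100 -0.123 -0.05 0.228 0.267
0.649 156 -0.123 -0.049 0.226 0.253
0.669 152 -0.122 -0.05 0.23 0.256
0.689 104 -0.099 -0.073 0.225 0.319
0.709 160 -0.103 -0.073 0.22 0.319
0.729 69 -0.099 -0.075 0.218 0.308
0.749 68 -0.098 -0.074 0.211 0.24
0.769 223 -0.12 -0.056 0.2 0.245
0.789 63 -0.094 -0.056 0.2 0.243
fork 1 185 [0.5759854  0.07343191 0.22742815] [0.77799722 0.19850885 0.27980739]
0.589 40 -0.122 -0.053 0.249 0.28
0.609 49 -0.122 -0.053 0.243 0.269
0.629 37 -0.123 -0.054 0.239 0.273
0.649 28 -0.124 -0.053 0.234 0.255
0.669 20 -0.124 -0.053 0.244 0.258
0.769 9 -0.119 -0.06 0.227 0.244
0.789 2 -0.062 -0.06 0.239 0.241
```

```bash
cat > k.py <<'E'
from h import *
def target(yaw,lean,flip=1):
    d=np.array([np.cos(yaw),np.sin(yaw),0]);n=np.array([-d[1],d[0],0])*flip
    z=np.sin(lean)*d-np.cos(lean)*np.array([0,0,1]);x=n;return np.stack([x,np.cross(z,x),z],1)
def fkrot(q):
    return (R.from_euler('Z',q[0])*R.from_euler('Y',q[1]+q[2])*R.from_euler('Z',q[3])*R.from_euler('Y',q[4])*R.from_euler('Z',q[5]+np.pi))
def wrist(Rt,j1,th):
    W=(R.from_euler('Z',j1)*R.from_euler('Y',th)).inv()*R.from_matrix(Rt)
    a=W.as_euler('ZYZ'); return a  # j4,j5,j6+pi
E
python3 - <<'E'
from k import *
q=[-1.3935,.5285,1.4339,0,1.1814,-.1785]
print(fkrot(q).as_matrix().round(3)); print(R.from_rotvec([-2.57819204e+00,  1.79240153e+00,  2.39688308e-03]).as_matrix().round(3))
for nm,p,yaw in(("grasp",[.589,-.334,.18],23.3),("fork",[.604,.112,.3],18.6)):
  for fl in(1,-1):
    for lean in (.4,.5236):
      Rt=target(np.radians(yaw),lean,fl)
      wc=np.array(p)-.2*Rt[:,2]; j1=np.arctan2(wc[1],wc[0])
      for th in(1.6,1.9,2.2):
        a=wrist(Rt,j1,th);a[2]=(a[2]-np.pi+np.pi)%(2*np.pi)-np.pi
        print(nm,fl,lean,th,round(j1,2),a.round(2))
E
```

```text
[[ 0.348 -0.937 -0.   ]
 [-0.937 -0.348  0.002]
 [-0.002 -0.    -1.   ]]
[[ 0.348 -0.937 -0.   ]
 [-0.937 -0.348  0.002]
 [-0.002 -0.    -1.   ]]
grasp 1 0.4 1.6 -0.61 [ 0.35  1.34 -2.64]
grasp 1 0.4 1.9 -0.61 [ 0.39  1.06 -2.75]
grasp 1 0.4 2.2 -0.61 [ 0.49  0.79 -2.91]
grasp 1 0.5236 1.6 -0.64 [ 0.47  1.29 -2.7 ]
grasp 1 0.5236 1.9 -0.64 [ 0.53  1.03 -2.85]
grasp 1 0.5236 2.2 -0.64 [ 0.66  0.78 -3.07]
grasp -1 0.4 1.6 -0.61 [0.35 1.34 0.5 ]
grasp -1 0.4 1.9 -0.61 [0.39 1.06 0.39]
grasp -1 0.4 2.2 -0.61 [0.49 0.79 0.23]
grasp -1 0.5236 1.6 -0.64 [0.47 1.29 0.45]
grasp -1 0.5236 1.9 -0.64 [0.53 1.03 0.29]
grasp -1 0.5236 2.2 -0.64 [0.66 0.78 0.08]
fork 1 0.4 1.6 0.16 [ 0.07  1.15 -1.75]
fork 1 0.4 1.9 0.16 [ 0.08  0.85 -1.78]
fork 1 0.4 2.2 0.16 [ 0.12  0.55 -1.82]
fork 1 0.5236 1.6 0.16 [ 0.1   1.03 -1.77]
fork 1 0.5236 1.9 0.16 [ 0.13  0.73 -1.81]
fork 1 0.5236 2.2 0.16 [ 0.2   0.43 -1.9 ]
fork -1 0.4 1.6 0.16 [0.07 1.15 1.39]
fork -1 0.4 1.9 0.16 [0.08 0.85 1.37]
fork -1 0.4 2.2 0.16 [0.12 0.55 1.32]
fork -1 0.5236 1.6 0.16 [0.1  1.03 1.37]
fork -1 0.5236 1.9 0.16 [0.13 0.73 1.33]
fork -1 0.5236 2.2 0.16 [0.2  0.43 1.24]
```

```bash
cat >> k.py <<'E'
def delta(yaw,lean,tcp,flip=-1):
    from rig import arm
    s=arm.get_state();Rt=target(np.radians(yaw),np.radians(lean),flip)
    w=(R.from_matrix(Rt)*R.from_rotvec(s["tool_rot"]).inv()).as_rotvec(degrees=True)
    print("d cm",((np.array(tcp)-s["tcp_pos"])*100).round(2),"w deg",w.round(2),"t",s["time_s"])
def tcpfor(grip,yaw,lean,back=0):
    z=target(np.radians(yaw),np.radians(lean),-1)[:,2];return np.array(grip)+z*(.019-back)
E
python3 - <<'E'
from k import *
t=tcpfor([.589,-.334,.1815],23.3,38,.12);print(t);delta(23.3,38,t)
E
```

```text
[ 0.53188934 -0.35859573  0.26108909]
d cm [31.42 22.67  3.05] w deg [ 14.05 -35.29   2.77] t 0.15
```

```bash
python3 -m jog '[{"dx":3,"dy":2,"dz":2,"wx":2.8,"wy":-7,"wz":0.5},{"dx":6.5,"dy":4.5,"dz":4,"wx":5.6,"wy":-14.1,"wz":1.1},{"dx":10,"dy":7,"dz":6,"wx":8.4,"wy":-21.2,"wz":1.7},{"dx":13.5,"dy":9.5,"dz":7,"wx":11.2,"wy":-28.2,"wz":2.2},{"dx":17,"dy":12,"dz":7,"wx":14.05,"wy":-35.3,"wz":2.8}]'; python3 - <<'E'
from k import *
from rig import arm
s=arm.get_state();print(s["joint_pos"].round(3),np.abs(fkrot(s["joint_pos"]).as_matrix()-R.from_rotvec(s["tool_rot"]).as_matrix()).max())
t=tcpfor([.589,-.334,.1815],23.3,38,.12);delta(23.3,38,t)
E
```

```text
[-1.393  0.528  1.434  0.     1.181 -0.179] 6.687358999890591e-16
d cm [31.42 22.67  3.05] w deg [ 14.05 -35.29   2.77] t 0.15validation failed for argument at $[0]...
```

```bash
python3 -m jog '[{"dx":3,"dy":2,"dz":2,"wx":2.8,"wy":-7,"wz":0.5,"hand":8.5},{"dx":6.5,"dy":4.5,"dz":4,"wx":5.6,"wy":-14.1,"wz":1.1,"hand":8.5},{"dx":10,"dy":7,"dz":6,"wx":8.4,"wy":-21.2,"wz":1.7,"hand":8.5},{"dx":13.5,"dy":9.5,"dz":7,"wx":11.2,"wy":-28.2,"wz":2.2,"hand":8.5},{"dx":17,"dy":12,"dz":7,"wx":14.05,"wy":-35.3,"wz":2.8,"hand":8.5}]'; python3 - <<'E'
from k import *
from rig import arm
s=arm.get_state();print(s["joint_pos"].round(3),np.abs(fkrot(s["joint_pos"]).as_matrix()-R.from_rotvec(s["tool_rot"]).as_matrix()).max())
t=tcpfor([.589,-.334,.1815],23.3,38,.12);delta(23.3,38,t)
E
```

```text
time_s: 0.65
tcp_pos: [0.3891, -0.4663, 0.3039]
tool_rot: [-2.126, 1.397, -0.493]
ft_force: [0.3, 0.1, -0.5]
width: 0.0851
[-1.375  0.457  1.537  0.669  1.359 -0.43 ] 4.440892098500626e-16
d cm [14.27 10.77 -4.28] w deg [0.28 0.38 0.06] t 0.65
```

```bash
python3 -m jog '[{"dx":3.5,"dy":2.7,"dz":-0.5,"wx":0,"wy":0,"wz":0,"hand":8.5},{"dx":7,"dy":5.4,"dz":-1.5,"wx":0,"wy":0,"wz":0,"hand":8.5},{"dx":10.5,"dy":8,"dz":-3,"wx":0,"wy":0,"wz":0,"hand":8.5},{"dx":14.3,"dy":10.8,"dz":-4.3,"wx":0.3,"wy":0.4,"wz":0,"hand":8.5},{"dx":14.3,"dy":10.8,"dz":-4.3,"wx":0.3,"wy":0.4,"wz":0,"hand":6}]'; cat > look.py <<'E'
import sys
from rig import arm
from k import *
n,tag=sys.argv[1:3]
m=arm.camera_model(n);p,d=arm.capture(n)
cv2.imwrite(f"pics/{n}{tag}.png",p[:,:,::-1]);np.save(f"pics/{n}{tag}W.npy",cloud(d,m))
s=arm.get_state();print(s["joint_pos"].round(3),s["tcp_pos"].round(4))
E
python3 look.py wrist 1; python3 - <<'E'
from k import *
t=tcpfor([.589,-.334,.1815],23.3,38,.12);delta(23.3,38,t)
E
```

```text
time_s: 1.15
tcp_pos: [0.5331, -0.3515, 0.2564]
tool_rot: [-2.128, 1.396, -0.463]
ft_force: [-0.6, 0.7, -0.0]
width: 0.0727
[-1.062  0.491  1.625  0.754  1.098 -0.281] [ 0.532  -0.3543  0.257 ]
d cm [-0.01 -0.43  0.41] w deg [-0.37 -0.47 -0.27] t 1.2
```

View pics/wrist1.png

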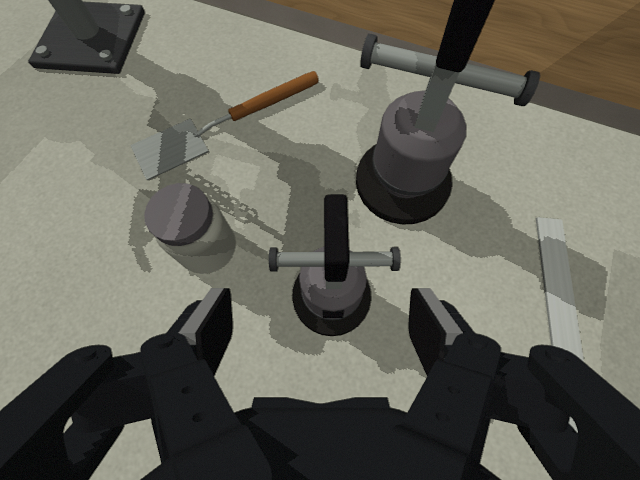

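The wrist view shows the bar running from (336,195) to (336,280). The pin's knobs are at (273,259) and (396,258), and the pads sit either side of column 320. I'll measure the bar and pin in 3D.

```bash
python3 - <<'E'
from k import *
W=np.load("pics/wrist1W.npy").reshape(-1,3)
c=np.array([.589,-.334])
near=np.hypot(W[:,0]-c[0],W[:,1]-c[1])<.07
G=W[near&(W[:,2]>.157)&(W[:,2]<.21)]
print(len(G),G.min(0),G.max(0));
t=G[G[:,2]>.195];print("top",len(t),t[:,2].mean(),cv2.minAreaRect((t[:,:2]*1000).astype(np.float32)),t.mean(0))
P=W[near&(W[:,2]>.127)&(W[:,2]<.15)]
r=cv2.minAreaRect((P[:,:2]*1000).astype(np.float32));print("pin",len(P),r)
f=cv2.fitLine(P[:,:2].astype(np.float32),cv2.DIST_HUBER,0,.01,.01).ravel();print("pin az",np.degrees(np.arctan2(f[1],f[0])),f)
E
```

```text
2113 [ 0.5659188  -0.35261043  0.15822466] [ 0.61531525 -0.32021441  0.20285777]
top 1774 0.20056629058246034 ((590.6419067382812, -336.6549377441406), (50.07609939575195, 16.04792022705078), 23.50402069091797) [ 0.58887377 -0.33714561  0.20056629]
pin 1734 ((590.5449829101562, -336.5982666015625), (18.738283157348633, 103.79413604736328), 23.66232681274414)
pin az -66.28372 [ 0.4022079  -0.9155484   0.58926684 -0.3363933 ]
```

```bash
python3 - <<'E'
from k import *
t=tcpfor([.590,-.3362,.1815],23.6,38,.0);delta(23.6,38,t)
E
```

```text
d cm [ 6.88  2.28 -9.05] w deg [-0.37 -0.47  0.03] t 1.2
```

```bash
python3 -m jog '[{"dx":0,"dy":0,"dz":0,"wx":0,"wy":0,"wz":0,"hand":6},{"dx":0,"dy":0,"dz":0,"wx":0,"wy":0,"wz":0,"hand":6},{"dx":0,"dy":0,"dz":0,"wx":0,"wy":0,"wz":0,"hand":6}]';python3 - <<'E'
from k import *
t=tcpfor([.590,-.3362,.1815],23.6,38,.0);delta(23.6,38,t)
E
```

```text
time_s: 1.5
tcp_pos: [0.5299, -0.3595, 0.2587]
tool_rot: [-2.126, 1.406, -0.475]
ft_force: [-0.4, 0.1, 0.1]
width: 0.06
d cm [ 7.08  2.8  -9.22] w deg [-0.16 -0.36  0.47] t 1.5
```

```bash
python3 -m jog '[{"dx":2.1,"dy":0.9,"dz":-2.8,"wx":-0.2,"wy":-0.4,"wz":0.5,"hand":6},{"dx":4.2,"dy":1.7,"dz":-5.5,"wx":-0.2,"wy":-0.4,"wz":0.5,"hand":6},{"dx":6,"dy":2.4,"dz":-7.8,"wx":-0.2,"wy":-0.4,"wz":0.5,"hand":6},{"dx":7.1,"dy":2.8,"dz":-9.2,"wx":-0.2,"wy":-0.4,"wz":0.5,"hand":6},{"dx":7.1,"dy":2.8,"dz":-9.2,"wx":-0.2,"wy":-0.4,"wz":0.5,"hand":6}]';python3 -m jog '[{"dx":0,"dy":0,"dz":0,"wx":0,"wy":0,"wz":0,"hand":6}]';python3 look.py wrist 2;python3 - <<'E'
from k import *
t=tcpfor([.590,-.3362,.1815],23.6,38,.0);delta(23.6,38,t)
W=np.load("pics/wrist2W.npy").reshape(-1,3)
c=np.array([.589,-.334])
near=np.hypot(W[:,0]-c[0],W[:,1]-c[1])<.06
P=W[near&(W[:,2]>.127)&(W[:,2]<.15)]
r=cv2.minAreaRect((P[:,:2]*1000).astype(np.float32));print("pin",len(P),r)
G=W[near&(W[:,2]>.19)&(W[:,2]<.205)];print(cv2.minAreaRect((G[:,:2]*1000).astype(np.float32)))
E
```

```text
time_s: 2.0
tcp_pos: [0.6015, -0.3291, 0.1644]
tool_rot: [-2.13, 1.39, -0.474]
ft_force: [-0.7, 0.2, -0.5]
width: 0.06
time_s: 2.1
tcp_pos: [0.6015, -0.3307, 0.1667]
tool_rot: [-2.131, 1.391, -0.48]
ft_force: [0.3, -0.0, 1.1]
width: 0.06
[-0.938  0.653  1.62   0.864  0.912 -0.346] [ 0.6016 -0.3311  0.1674]
d cm [-0.08 -0.05 -0.08] w deg [ 0.06  0.09 -0.1 ] t 2.15
pin 2460 ((590.5755004882812, -335.4849853515625), (11.929596900939941, 75.93827056884766), 23.74799919128418)
((586.47998046875, -336.0534973144531), (56.56494140625, 100.56305694580078), 24.964879989624023)
```

View pics/wrist2.png

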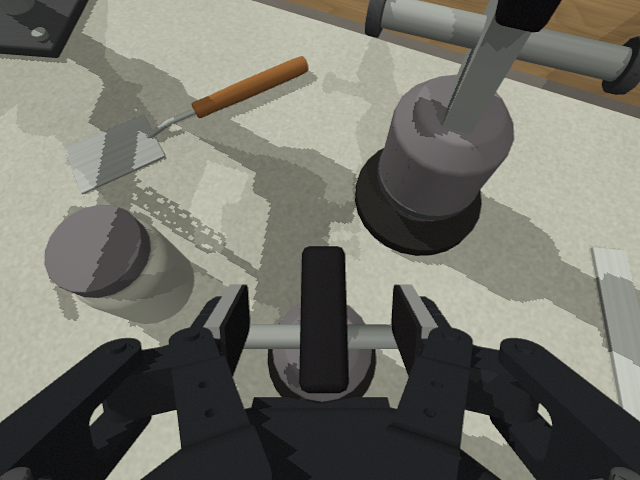

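The bar sits at column 323, midway between the pads at 238 and 402, so I'll close.

```bash
python3 -m jog '[{"dx":-0.1,"dy":-0.05,"dz":-0.1,"wx":0,"wy":0,"wz":0,"hand":1},{"dx":-0.1,"dy":-0.05,"dz":-0.1,"wx":0,"wy":0,"wz":0,"hand":1},{"dx":-0.1,"dy":-0.05,"dz":-0.1,"wx":0,"wy":0,"wz":0,"hand":1},{"dx":-0.1,"dy":-0.05,"dz":-0.1,"wx":0,"wy":0,"wz":0,"hand":1},{"dx":-0.1,"dy":-0.05,"dz":-0.1,"wx":0,"wy":0,"wz":0,"hand":1}]';python3 -m jog '[{"dx":0,"dy":0,"dz":0,"wx":0,"wy":0,"wz":0,"hand":1},{"dx":0,"dy":0,"dz":0,"wx":0,"wy":0,"wz":0,"hand":1},{"dx":0,"dy":0,"dz":0,"wx":0,"wy":0,"wz":0,"hand":1}]'
```

```text
time_s: 2.65
tcp_pos: [0.601, -0.3313, 0.1662]
tool_rot: [-2.131, 1.39, -0.482]
ft_force: [-0.7, -3.3, 2.8]
width: 0.0153
time_s: 2.95
tcp_pos: [0.6011, -0.3312, 0.1662]
tool_rot: [-2.131, 1.39, -0.482]
ft_force: [-1.4, -2.6, 4.3]
width: 0.0154
```

```bash
python3 -m jog '[{"dx":0,"dy":0,"dz":0.5,"wx":0,"wy":0,"wz":0,"hand":1},{"dx":0,"dy":0,"dz":1.5,"wx":0,"wy":0,"wz":0,"hand":1},{"dx":0,"dy":0,"dz":3,"wx":0,"wy":0,"wz":0,"hand":1},{"dx":0,"dy":0,"dz":4,"wx":0,"wy":0,"wz":0,"hand":1},{"dx":0,"dy":0,"dz":4,"wx":0,"wy":0,"wz":0,"hand":1}]';python3 -m jog '[{"dx":0,"dy":0,"dz":0,"wx":0,"wy":0,"wz":0,"hand":1},{"dx":0,"dy":0,"dz":0,"wx":0,"wy":0,"wz":0,"hand":1},{"dx":0,"dy":0,"dz":0,"wx":0,"wy":0,"wz":0,"hand":1}]'; python3 look.py wrist 3; python3 - <<'E'
from rig import arm
s=arm.get_state();print(s["ft_force"],s["moment"])
E
```

```text
time_s: 3.45
tcp_pos: [0.6015, -0.331, 0.2077]
tool_rot: [-2.132, 1.388, -0.484]
ft_force: [1.1, -0.9, -3.8]
width: 0.0154
time_s: 3.75
tcp_pos: [0.6004, -0.33, 0.2046]
tool_rot: [-2.131, 1.39, -0.477]
ft_force: [-0.8, -0.2, -3.9]
width: 0.0154
[-0.939  0.598  1.598  0.819  0.967 -0.273] [ 0.6005 -0.3301  0.2047]
[ 0.41993143  0.62942659 -3.78628651] [-0.26872928  0.59543702 -0.01654831]
```

View pics/wrist3.png

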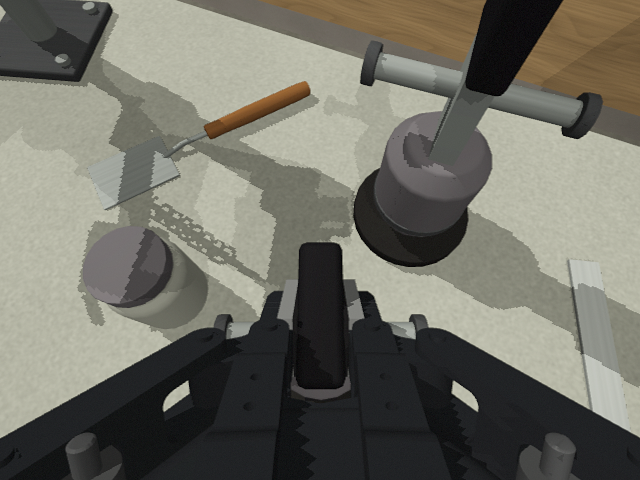

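```bash
cat >> k.py <<'E'
FY=18.6; d_=np.array([np.cos(np.radians(FY)),np.sin(np.radians(FY)),0]); n_=np.array([-d_[1],d_[0],0]); Z_=np.array([0,0,1.])
def fk2w(x,y,z): return d_*x+n_*y+Z_*z   # fork-aligned coords -> world
def pin2tcp(p,yaw=FY): 
    return np.array(p)+.0122*np.array([np.cos(np.radians(yaw)),np.sin(np.radians(yaw)),0])+.0312*Z_
def pinnow():
    from rig import arm
    s=arm.get_state();Rm=R.from_rotvec(s["tool_rot"]).as_matrix()
    # fixed offset in tool frame from nominal lean 38
    R0=target(0,np.radians(38),-1);off=R0.T@np.array([-.0122,0,-.0312])
    p=s["tcp_pos"]+Rm@off;return np.array([p@d_,p@n_,p[2]])
E
python3 - <<'E'
from k import *
delta(FY,38,pin2tcp(fk2w(.49,-.087,.30)));print(pinnow())
S=np.load("pics/side0W.npy");T=np.load("pics/top0W.npy")
for W in(S,T):
    W=W.reshape(-1,3);W=W[~np.isnan(W[:,0])]
    F=np.stack([W@d_,W@n_,W[:,2]],1);F=F[(F[:,0]>.57)&(F[:,0]<.66)&(F[:,1]>-.13)&(F[:,1]<-.04)&(F[:,2]>.2)&(F[:,2]<.3)]
    for side in(0,1):
        f=F[(F[:,1]>-.087)==side]
        for a in np.arange(.58,.66,.006):
            k=f[(f[:,0]>=a)&(f[:,0]<a+.006)]
            if len(k):print(side,a.round(3),len(k),k[:,2].min().round(4),k[:,2].max().round(4),k[:,1].min().round(4),k[:,1].max().round(4))
E
```

```text
d cm [-9.68 40.78 12.65] w deg [-0.07 -0.02 -5.17] t 3.8
[ 0.45170283 -0.50540599  0.17347762]
0 0.586 4 0.2696 0.2786 -0.1207 -0.1086
0 0.592 12 0.2608 0.2784 -0.1171 -0.1087
0 0.598 7 0.2509 0.2682 -0.1224 -0.1106
0 0.604 13 0.2378 0.2586 -0.1212 -0.1097
0 0.61 17 0.2409 0.259 -0.1206 -0.1095
0 0.616 18 0.2386 0.2617 -0.1201 -0.1085
0 0.622 19 0.2313 0.2663 -0.1226 -0.1083
0 0.628 23 0.2342 0.2673 -0.1219 -0.1089
0 0.634 13 0.2354 0.2607 -0.1204 -0.1101
0 0.64 13 0.2313 0.246 -0.1203 -0.1105
0 0.646 11 0.2331 0.2427 -0.1205 -0.1099
0 0.652 15 0.2264 0.2445 -0.1217 -0.1092
0 0.658 2 0.233 0.2409 -0.1111 -0.1107
1 0.586 3 0.2694 0.2742 -0.0594 -0.0524
1 0.592 11 0.2627 0.2767 -0.0605 -0.0494
1 0.598 11 0.254 0.2709 -0.0622 -0.0483
1 0.604 9 0.2399 0.2592 -0.0614 -0.0497
1 0.61 16 0.2384 0.2574 -0.0594 -0.0485
1 0.616 22 0.2417 0.2603 -0.063 -0.0494
1 0.622 20 0.2371 0.2652 -0.0624 -0.0486
1 0.628 20 0.2368 0.2668 -0.0647 -0.0492
1 0.634 15 0.2358 0.2657 -0.0615 -0.0503
1 0.64 11 0.2327 0.2474 -0.0622 -0.0508
1 0.646 13 0.2283 0.2472 -0.0613 -0.0488
1 0.652 13 0.2292 0.2444 -0.0621 -0
[... 369 characters left out ...]
 0.2454 0.2669 -0.1202 -0.1127
0 0.64 6 0.2411 0.2494 -0.122 -0.1144
0 0.646 5 0.2384 0.2456 -0.1202 -0.1126
0 0.652 4 0.2358 0.2448 -0.1218 -0.1182
0 0.658 1 0.2409 0.2409 -0.12 -0.12
1 0.586 3 0.2723 0.2765 -0.0598 -0.0534
1 0.592 7 0.2709 0.2778 -0.0615 -0.0523
1 0.598 4 0.2628 0.2709 -0.0594 -0.0529
1 0.604 6 0.2524 0.2617 -0.0609 -0.0536
1 0.61 7 0.254 0.2591 -0.0619 -0.0525
1 0.616 9 0.2517 0.2648 -0.0617 -0.0523
1 0.622 7 0.2429 0.2686 -0.0623 -0.0532
1 0.628 8 0.2624 0.2703 -0.0623 -0.053
1 0.634 3 0.2519 0.2636 -0.0603 -0.0538
1 0.64 6 0.2409 0.2491 -0.0618 -0.0543
1 0.646 5 0.2394 0.2469 -0.0598 -0.0532
1 0.652 4 0.2415 0.2479 -0.0587 -0.0548
1 0.658 1 0.2343 0.2343 -0.0527 -0.0527
```

```bash
python3 - <<'E'
from k import *
c=np.array([.590,-.336])
for f in("wrist1","wrist2","top0","side0"):
    W=np.load(f"pics/{f}W.npy").reshape(-1,3)
    r=np.hypot(W[:,0]-c[0],W[:,1]-c[1])
    print(f)
    for a in np.arange(0.012,.05,.003):
        k=(r>=a)&(r<a+.003)&(W[:,2]<.12)
        if k.sum():print(a.round(3),k.sum(),np.percentile(W[k,2],[5,50,95]).round(4))
    k=(W[:,2]>.05)&(W[:,2]<.12)&(r<.05)
    for a in np.arange(.05,.12,.006):
        q=k&(W[:,2]>=a)&(W[:,2]<a+.006)
        if q.sum():print(" z",a.round(3),q.sum(),np.percentile(r[q],[50,90,100]).round(4))
E
python3 - <<'E'
import cv2
p=cv2.imread("pics/wrist1.png");cv2.imwrite("pics/w1z.png",cv2.resize(p[180:350,240:440],None,fx=3.5,fy=3.5,interpolation=cv2.INTER_CUBIC))
p=cv2.imread("pics/side0.png");cv2.imwrite("pics/s0z.png",cv2.resize(p[220:290,220:350],None,fx=6,fy=6,interpolation=cv2.INTER_CUBIC))
E
```

```text
wrist1
0.012 210 [0.096  0.0977 0.1173]
0.015 246 [0.0958 0.0971 0.1058]
0.018 283 [0.0956 0.097  0.0981]
0.021 339 [0.0928 0.0954 0.0972]
0.024 386 [0.0893 0.092  0.0946]
0.027 489 [0.0131 0.0879 0.0906]
0.03 896 [0.0127 0.0596 0.0867]
0.033 280 [0.0118 0.0131 0.0144]
0.036 328 [0.0118 0.013  0.0145]
0.039 391 [0.0117 0.013  0.0143]
0.042 480 [0.0003 0.0119 0.0139]
0.045 401 [-0.0002  0.0011  0.0027]
0.048 514 [-0.0003  0.001   0.0022]
 z 0.05 53 [0.0314 0.0323 0.0329]
 z 0.056 70 [0.0312 0.0323 0.033 ]
 z 0.062 55 [0.0312 0.032  0.0328]
 z 0.068 51 [0.0314 0.0323 0.0329]
 z 0.074 75 [0.0311 0.0321 0.0331]
 z 0.08 210 [0.0305 0.032  0.0329]
 z 0.086 664 [0.0279 0.0301 0.0321]
 z 0.092 1166 [0.0204 0.0247 0.0271]
 z 0.098 98 [0.0157 0.0195 0.0225]
 z 0.104 25 [0.0143 0.0154 0.0157]
 z 0.11 31 [0.0144 0.0152 0.016 ]
 z 0.116 20 [0.0145 0.0152 0.0157]
wrist2
0.012 23 [0.0957 0.0969 0.0987]
0.015 105 [0.096  0.0971 0.0979]
0.018 242 [0.0956 0.0968 0.0981]
0.021 375 [0.0935 0.0956 0.0972]
0.024 524 [0.0895 0.092  0.0946]
0.027 835 [0.0858 0.0883 0.091 ]
0.03 410 [0.0808 0.0855 0.0878]
0.
[... 1330 characters left out ...]
8 0.0857 0.0957]
0.027 96 [0.0103 0.0684 0.0903]
0.03 158 [0.0093 0.0595 0.0844]
0.033 97 [0.0094 0.0439 0.0856]
0.036 40 [0.0079 0.0129 0.078 ]
0.039 47 [-0.0049  0.0094  0.0145]
0.042 60 [-0.0037  0.0072  0.015 ]
0.045 62 [-0.0056  0.0039  0.0145]
0.048 51 [-0.0057 -0.0004  0.008 ]
 z 0.05 24 [0.0313 0.0342 0.0347]
 z 0.056 26 [0.0322 0.0357 0.0375]
 z 0.062 29 [0.0314 0.0336 0.0341]
 z 0.068 20 [0.0312 0.034  0.0356]
 z 0.074 33 [0.032  0.0339 0.0362]
 z 0.08 46 [0.03   0.0336 0.0377]
 z 0.086 58 [0.0272 0.032  0.0367]
 z 0.092 45 [0.0224 0.0265 0.0289]
 z 0.098 13 [0.018  0.0237 0.0348]
 z 0.104 10 [0.0134 0.0182 0.019 ]
 z 0.11 10 [0.0132 0.0167 0.0168]
 z 0.116 4 [0.0156 0.0163 0.0163]
```

View pics/w1z.png

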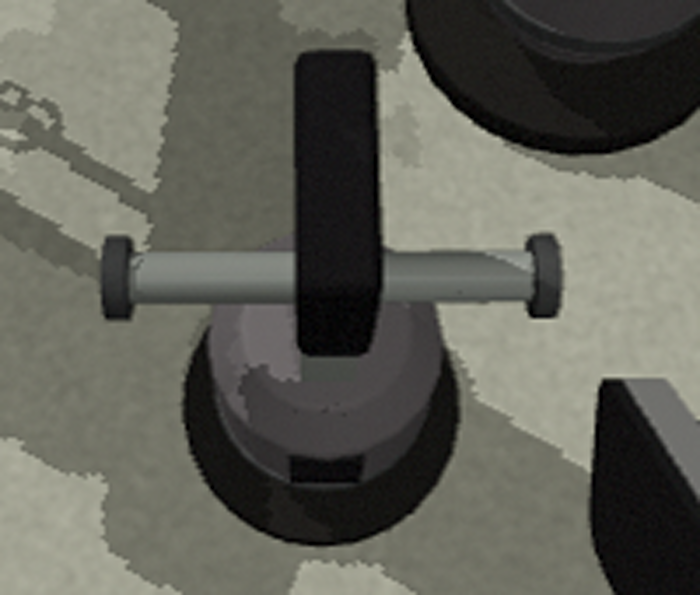

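View pics/s0z.png

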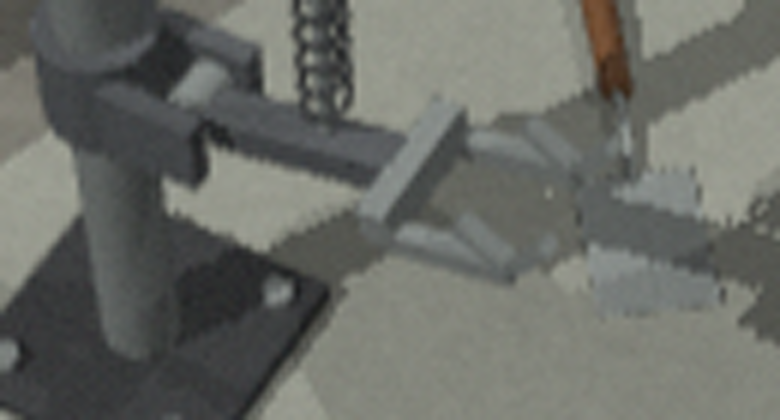

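The body top is chamfered and the prongs are about 22 mm deep below the seat. That lets the pin pass over the front lip only at about 23–26 mm above the seat. I'll lift, then traverse to a staging point in front of the fork.

```bash
python3 -m jog '[{"dx":-0.5,"dy":0,"dz":2,"wx":0,"wy":0,"wz":0,"hand":1},{"dx":-1,"dy":0,"dz":5,"wx":0,"wy":0,"wz":0,"hand":1},{"dx":-2,"dy":0,"dz":8,"wx":0,"wy":0,"wz":0,"hand":1},{"dx":-3,"dy":1.5,"dz":11,"wx":0,"wy":0,"wz":-0.5,"hand":1},{"dx":-4.5,"dy":4,"dz":12.6,"wx":0,"wy":0,"wz":-1,"hand":1}]';python3 -m jog '[{"dx":-1,"dy":4,"dz":0,"wx":0,"wy":0,"wz":-1,"hand":1},{"dx":-2,"dy":8.5,"dz":0,"wx":0,"wy":0,"wz":-2,"hand":1},{"dx":-3,"dy":13,"dz":0,"wx":0,"wy":0,"wz":-3,"hand":1},{"dx":-4,"dy":17,"dz":0,"wx":0,"wy":0,"wz":-4,"hand":1},{"dx":-5,"dy":21,"dz":0,"wx":0,"wy":0,"wz":-4.2,"hand":1}]'; python3 - <<'E'
from k import *
from rig import arm
delta(FY,38,pin2tcp(fk2w(.49,-.087,.30)));print(pinnow());print(arm.get_state()["joint_pos"])
E
```

```text
time_s: 4.3
tcp_pos: [0.5566, -0.2926, 0.334]
tool_rot: [-2.12, 1.411, -0.494]
ft_force: [0.3, -0.3, -2.9]
width: 0.0153
time_s: 4.8
tcp_pos: [0.5044, -0.0781, 0.331]
tool_rot: [-2.073, 1.492, -0.512]
ft_force: [0.2, 1.0, -4.4]
width: 0.0152
d cm [-0.07 15.58  0.02] w deg [-0.1  -0.02  0.05] t 4.8
[ 0.4409691  -0.23479213  0.29979764]
[-0.70591859  0.09951011  1.99440496  0.78913368  0.84011902  0.06013805]
```

```bash
python3 -m jog '[{"dx":0,"dy":3.5,"dz":0,"wx":0,"wy":0,"wz":0,"hand":1},{"dx":0,"dy":7,"dz":0,"wx":0,"wy":0,"wz":0,"hand":1},{"dx":0,"dy":10.5,"dz":0,"wx":0,"wy":0,"wz":0,"hand":1},{"dx":0,"dy":13.5,"dz":0,"wx":0,"wy":0,"wz":0,"hand":1},{"dx":0,"dy":15.5,"dz":0,"wx":0,"wy":0,"wz":0,"hand":1}]';python3 -m jog '[{"dx":0,"dy":0,"dz":0,"wx":0,"wy":0,"wz":0,"hand":1},{"dx":0,"dy":0,"dz":0,"wx":0,"wy":0,"wz":0,"hand":1}]'; python3 look.py wrist 4; python3 look.py side 4; python3 look.py top 4; python3 - <<'E'
from k import *
from rig import arm
delta(FY,38,pin2tcp(fk2w(.49,-.087,.30)));print(pinnow());print(arm.get_state()["joint_pos"])
E
```

```text
time_s: 5.3
tcp_pos: [0.5041, 0.0775, 0.3308]
tool_rot: [-2.075, 1.49, -0.509]
ft_force: [-0.0, -1.3, -4.1]
width: 0.0156
time_s: 5.5
tcp_pos: [0.5052, 0.0754, 0.3311]
tool_rot: [-2.076, 1.49, -0.512]
ft_force: [-0.5, 0.2, -3.7]
width: 0.0152
[-0.291  0.057  2.043  0.696  0.588  0.456] [0.5056 0.0746 0.3312]
[-0.292  0.057  2.043  0.696  0.588  0.456] [0.5059 0.0741 0.3313]
[-0.292  0.057  2.043  0.695  0.588  0.456] [0.506  0.0738 0.3313]
d cm [-0.23  0.39 -0.01] w deg [-0.02  0.02  0.11] t 5.65
[ 0.49090273 -0.09138955  0.30008897]
[-0.29230597  0.05692788  2.04304305  0.69544424  0.58824787  0.45628969]
```

View pics/wrist4.png

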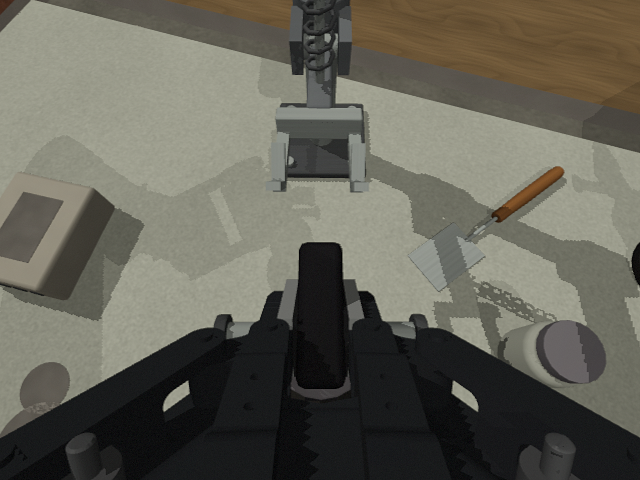

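View pics/side4.png

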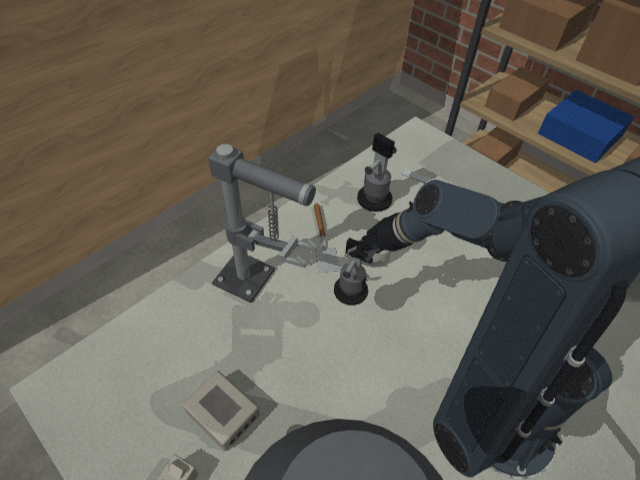

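View pics/top4.png

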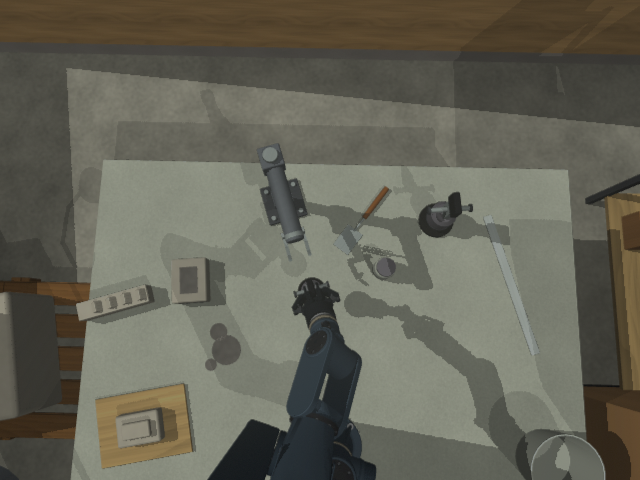

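The wrist view has the fork at (319,160) with prong tips at (278,187) and (358,187). The bar is at (320,315) and the pin's knobs are at (222,325) and (418,325). Both are in one view, so I'll measure them relative to each other.

```bash
cat > rel.py <<'E'
import sys
from k import *
W=np.load(sys.argv[1]).reshape(480,640,3)
F=np.stack([W@d_,W@n_,W[...,2]],-1).reshape(-1,3);F=F[~np.isnan(F[:,0])]
if 1:
    K=F[(F[:,0]>.575)&(F[:,0]<.75)&(abs(F[:,1]+.087)<.045)&(F[:,2]>.12)&(F[:,2]<.30)]
    print("fork n",len(K))
    for s in(0,1):
        f=K[(K[:,1]>-.087)==s]
        for a in np.arange(.58,.66,.006):
            k=f[(f[:,0]>=a)&(f[:,0]<a+.006)&(abs(f[:,1]+.087)>.018)]
            if len(k)>2:print(s,a.round(3),len(k),np.percentile(k[:,2],[5,50,95]).round(4),np.percentile(k[:,1],[2,98]).round(4))
    for a in(.60,.62,.64):
        k=K[(K[:,0]>=a)&(K[:,0]<a+.015)]
        if len(k):print("mid",np.percentile(k[:,1],[1,99]).mean())
p=pinnow();print("pin fk",p)
S=F[(abs(F[:,0]-p[0])<.03)&(abs(F[:,1]-p[1])<.06)&(abs(F[:,2]-p[2]-.005)<.02)]
g=S[(abs(S[:,1]-p[1])>.038)]
for s in(1,-1):
    k=g[(g[:,1]-p[1])*s>0]
    if len(k)>5:print("knob",s,len(k),k.mean(0).round(4),k.min(0).round(4),k.max(0).round(4))
B=F[(abs(F[:,0]-p[0])<.04)&(abs(F[:,1]-p[1])<.012)&(F[:,2]>p[2]+.055)&(F[:,2]<p[2]+.075)]
if len(B):print("bar top",len(B),np.median(B[:,2]),"rel pin",np.median(B[:,2])-p[2],cv2.minAreaRect((B[:,:2]*1000).astype(np.float32)))
E
python3 rel.py pics/wrist4W.npy
```

```text
fork n 6383
0 0.586 49 [0.2733 0.2741 0.2753] [-0.1218 -0.1122]
0 0.592 92 [0.2683 0.2753 0.2767] [-0.1218 -0.1122]
0 0.598 11 [0.2555 0.2607 0.268 ] [-0.1124 -0.1123]
0 0.604 38 [0.2408 0.2425 0.2538] [-0.1218 -0.1124]
0 0.61 143 [0.2457 0.2544 0.2569] [-0.1222 -0.1124]
0 0.616 140 [0.2477 0.2585 0.2607] [-0.122  -0.1125]
0 0.622 149 [0.2476 0.2622 0.2644] [-0.1225 -0.1126]
0 0.628 149 [0.2472 0.266  0.268 ] [-0.1225 -0.1126]
0 0.634 13 [0.2386 0.2407 0.2552] [-0.1181 -0.1127]
0 0.64 19 [0.2403 0.2448 0.2461] [-0.1142 -0.1127]
0 0.646 18 [0.2313 0.2434 0.2442] [-0.1145 -0.1128]
0 0.652 62 [0.2326 0.2427 0.2438] [-0.1227 -0.1129]
0 0.658 75 [0.2345 0.2413 0.2421] [-0.1226 -0.1075]
1 0.586 40 [0.2728 0.2738 0.2755] [-0.0621 -0.0526]
1 0.592 111 [0.2706 0.2749 0.2769] [-0.0623 -0.0526]
1 0.598 21 [0.2548 0.2654 0.2725] [-0.0625 -0.0598]
1 0.604 32 [0.2401 0.2426 0.2558] [-0.0625 -0.053 ]
1 0.61 129 [0.2432 0.2541 0.2564] [-0.0626 -0.0531]
1 0.616 144 [0.2471 0.2578 0.2605] [-0.0626 -0.0531]
1 0.622 161 [0.2465 0.2618 0.2644] [-0.0627 -0.0526]
1 0.628 150 [0.2451 0.2654 0.2679] [-0.0627 -0.0527]
1 0.634 32 [0.2359 0.247  0.2666] [-0.0629 -0.0581]
1 0.64 18 [0.2383 0.2423 0.2456] [-0.0628 -0.0616]
1 0.646 27 [0.2331 0.2433 0.2449] [-0.063  -0.0612]
1 0.652 61 [0.2363 0.2429 0.2437] [-0.0629 -0.0535]
1 0.658 70 [0.2361 0.2414 0.2426] [-0.0631 -0.0532]
mid -0.08763548437875726
mid -0.08758341353611832
mid -0.0882288606635098
pin fk [ 0.49090273 -0.09138955  0.30008897]
knob 1 544 [ 0.495  -0.0454  0.307 ] [ 0.4891 -0.0534  0.2974] [ 0.5017 -0.0378  0.3122]
knob -1 446 [ 0.4953 -0.1354  0.3073] [ 0.4893 -0.1416  0.2968] [ 0.5017 -0.1294  0.312 ]
bar top 8453 0.3658443700044077 rel pin 0.06575540186707379 ((490.6455383300781, -91.38970184326172), (23.983978271484375, 51.771793365478516), 89.98080444335938)
```

```bash
python3 - <<'E'
from k import *
from rig import arm
s=arm.get_state();Rm=R.from_rotvec(s["tool_rot"]).as_matrix()
cp=arm.camera_model("wrist")["position"]
print("cam in tool",Rm.T@(cp-s["tcp_pos"]))
for f in("top4","side4"):
    W=np.load(f"pics/{f}W.npy").reshape(-1,3);L=(W-s["tcp_pos"])@Rm
    k=(L[:,2]<.03)&(L[:,2]>-.26)&(abs(L[:,0])<.12)&(abs(L[:,1])<.13)
    L=L[k]
    for a in np.arange(-.26,.03,.02):
        q=L[(L[:,2]>=a)&(L[:,2]<a+.02)]
        if len(q):print(f,a.round(2),len(q),q.min(0).round(3),q.max(0).round(3))
print(project(cp,arm.camera_model("top")))
p=cv2.imread("pics/top4.png");cv2.imwrite("pics/t4z.png",cv2.resize(p[230:350,260:380],None,fx=5,fy=5,interpolation=cv2.INTER_CUBIC))
E
```

```text
cam in tool [-0.00016561 -0.06813217 -0.14364643]
top4 -0.26 52 [-0.026 -0.054 -0.26 ] [ 0.036  0.01  -0.24 ]
top4 -0.24 107 [-0.026 -0.048 -0.24 ] [ 0.032 -0.007 -0.22 ]
top4 -0.22 149 [-0.036 -0.038 -0.22 ] [ 0.035 -0.    -0.2  ]
top4 -0.2 118 [-0.035 -0.039 -0.2  ] [ 0.034 -0.006 -0.18 ]
top4 -0.18 215 [-0.038 -0.04  -0.18 ] [ 0.037  0.004 -0.16 ]
top4 -0.16 144 [-0.037 -0.04  -0.16 ] [ 0.036 -0.006 -0.14 ]
top4 -0.14 63 [-0.038 -0.039 -0.14 ] [ 0.036 -0.004 -0.12 ]
top4 -0.12 132 [-0.061 -0.022 -0.119] [ 0.06  0.01 -0.1 ]
top4 -0.1 220 [-0.064 -0.022 -0.1  ] [ 0.063  0.012 -0.08 ]
top4 -0.08 127 [-0.055 -0.019 -0.08 ] [ 0.054  0.011 -0.06 ]
top4 -0.06 160 [-0.043 -0.014 -0.06 ] [ 0.043  0.013 -0.04 ]
top4 -0.04 109 [-0.021 -0.033 -0.04 ] [ 0.021  0.01  -0.02 ]
top4 -0.02 29 [-0.02  -0.029 -0.02 ] [ 0.02  -0.005 -0.003]
top4 -0.0 89 [-0.052  0.016  0.   ] [0.052 0.036 0.02 ]
top4 0.02 3 [-0.038  0.02   0.021] [0.047 0.026 0.023]
side4 -0.26 166 [-0.041 -0.056 -0.26 ] [-0.01   0.035 -0.24 ]
side4 -0.24 262 [-0.037 -0.047 -0.24 ] [ 0.009  0.028 -0.22 ]
side4 -0.22 262 [-0.038 -0.036 -0.22 ] [ 0.007  0.032 -0.2  ]
side4 -0.2 215 [-0.038 -0.036 -0.2  ] [ 0.013  0.029 -0.18 ]
side4 -0.18 342 [-0.041 -0.037 -0.18 ] [ 0.017  0.035 -0.16 ]
side4 -0.16 239 [-0.042 -0.038 -0.16 ] [ 0.011  0.03  -0.14 ]
side4 -0.14 142 [-0.041 -0.038 -0.14 ] [ 0.007  0.033 -0.12 ]
side4 -0.12 140 [-0.057 -0.019 -0.12 ] [ 0.01   0.012 -0.1  ]
side4 -0.1 187 [-0.068 -0.02  -0.1  ] [ 0.06   0.012 -0.08 ]
side4 -0.08 138 [-0.058 -0.018 -0.079] [ 0.051  0.012 -0.06 ]
side4 -0.06 91 [-0.047 -0.014 -0.059] [ 0.043  0.013 -0.04 ]
side4 -0.04 116 [-0.025 -0.029 -0.039] [ 0.012  0.007 -0.02 ]
side4 -0.02 90 [-0.025 -0.03  -0.02 ] [ 0.005  0.031 -0.   ]
side4 -0.0 165 [-0.056 -0.012  0.001] [0.004 0.045 0.02 ]
side4 0.02 46 [-0.054  0.012  0.02 ] [0.003 0.056 0.03 ]
[[313.07639385 293.42389174]]
```

View pics/t4z.png

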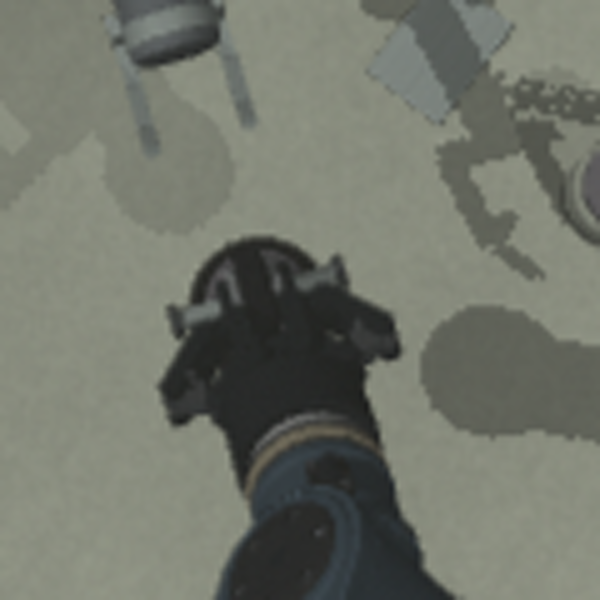

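No camera housing shows on the tool, so the wrist camera is only virtual and the lean has room to vary. Upright, the body rim would foul the prongs by about 2 mm as the pin passes the lip. I'll tilt the sander's top 12° forward about its pin (tool lean 26°) for entry, then restore it once the pin is in the V.

```bash
cat >> k.py <<'E'
def goto(x,y,z,lean):
    R0=target(0,np.radians(38),-1);off=R0.T@np.array([-.0122,0,-.0312])
    t=fk2w(x,y,z)-target(np.radians(FY),np.radians(lean),-1)@off
    delta(FY,lean,t)
def stat():
    from rig import arm
    s=arm.get_state();Rm=R.from_rotvec(s["tool_rot"]).as_matrix();z=Rm[:,2]
    f=s["ft_force"];print("pin",pinnow().round(4),"lean",np.degrees(np.arccos(-z[2])).round(2),"F fork axes",np.round([f@d_,f@n_,f[2]],2),"q",s["joint_pos"].round(2),"t",round(s["time_s"],2))
E
python3 - <<'E'
from k import *
stat();goto(.555,-.0876,.287,26)
E
```

```text
pin [ 0.4909 -0.0914  0.3001] lean 38.03 F fork axes [ 0.46  0.77 -3.74] q [-0.29  0.06  2.04  0.7   0.59  0.46] t 5.65
d cm [ 6.54  2.61 -1.63] w deg [-3.84 11.4   0.11] t 5.65
```

```bash
python3 -m jog '[{"dx":1,"dy":0.4,"dz":-0.1,"wx":-0.8,"wy":2.3,"wz":0,"hand":1},{"dx":2.5,"dy":1,"dz":-0.4,"wx":-1.6,"wy":4.6,"wz":0,"hand":1},{"dx":4,"dy":1.6,"dz":-0.8,"wx":-2.4,"wy":7,"wz":0,"hand":1},{"dx":5.5,"dy":2.2,"dz":-1.2,"wx":-3.2,"wy":9.3,"wz":0.1,"hand":1},{"dx":6.5,"dy":2.6,"dz":-1.6,"wx":-3.8,"wy":11.4,"wz":0.1,"hand":1}]';python3 -m jog '[{"dx":0,"dy":0,"dz":0,"wx":0,"wy":0,"wz":0,"hand":1},{"dx":0,"dy":0,"dz":0,"wx":0,"wy":0,"wz":0,"hand":1},{"dx":0,"dy":0,"dz":0,"wx":0,"wy":0,"wz":0,"hand":1},{"dx":0,"dy":0,"dz":0,"wx":0,"wy":0,"wz":0,"hand":1}]'; python3 look.py wrist 5; python3 - <<'E'
from k import *
stat();goto(.575,-.0876,.287,26)
E
python3 rel.py pics/wrist5W.npy
```

```text
time_s: 6.15
tcp_pos: [0.5724, 0.0998, 0.3153]
tool_rot: [-2.232, 1.606, -0.369]
ft_force: [0.4, -1.0, -2.7]
width: 0.0156
time_s: 6.55
tcp_pos: [0.5698, 0.1002, 0.3152]
tool_rot: [-2.232, 1.604, -0.369]
ft_force: [0.2, 0.6, -3.5]
width: 0.0153
[-0.119  0.219  1.78   0.281  0.749  0.959] [0.5699 0.1003 0.3153]
pin [ 0.5537 -0.0867  0.2873] lean 26.0 F fork axes [-0.06  0.47 -3.91] q [-0.12  0.22  1.78  0.28  0.75  0.96] t 6.6
d cm [ 2.04  0.6  -0.03] w deg [-0.06 -0.02 -0.01] t 6.6
fork n 10694
0 0.586 73 [0.2726 0.2737 0.2749] [-0.122  -0.1123]
0 0.592 198 [0.2695 0.2749 0.2766] [-0.1221 -0.1121]
0 0.598 152 [0.2601 0.2666 0.2711] [-0.1221 -0.1122]
0 0.604 136 [0.2447 0.2572 0.2619] [-0.1222 -0.1123]
0 0.61 197 [0.2488 0.2546 0.2564] [-0.1223 -0.1124]
0 0.616 204 [0.2446 0.2583 0.2604] [-0.1223 -0.1125]
0 0.622 223 [0.244  0.262  0.2646] [-0.1223 -0.1125]
0 0.628 229 [0.2449 0.2656 0.2679] [-0.1224 -0.1126]
0 0.634 72 [0.2392 0.2628 0.2664] [-0.1222 -0.1126]
0 0.64 101 [0.2347 0.245  0.2461] [-0.1223 -0.1127]
0 0.646 137 [0.2342 0.2439 0.245 ] [-0.1226 -0.1128]
0 0.652 126 [0.2352 0
[... 526 characters left out ...]
0.2639 0.2676] [-0.0628 -0.0532]
1 0.64 93 [0.2355 0.2449 0.2465] [-0.0629 -0.053 ]
1 0.646 131 [0.2377 0.2442 0.2451] [-0.0629 -0.0532]
1 0.652 135 [0.2357 0.2425 0.2436] [-0.063 -0.053]
1 0.658 122 [0.2333 0.2412 0.2424] [-0.063  -0.0534]
mid -0.08738456580634527
mid -0.08760225160182691
mid -0.08787180624980605
pin fk [ 0.55373269 -0.08673353  0.28733513]
knob 1 495 [ 0.5592 -0.0418  0.2933] [ 0.5531 -0.0487  0.2826] [ 0.5647 -0.0347  0.2994]
knob -1 509 [ 0.5592 -0.1316  0.2932] [ 0.5533 -0.1386  0.281 ] [ 0.5647 -0.1247  0.298 ]
bar top 8426 0.3521425693698803 rel pin 0.06480743753068263 ((566.7870483398438, -86.7366714477539), (23.957687377929688, 50.40884780883789), 89.79724884033203)
```

View pics/wrist5.png

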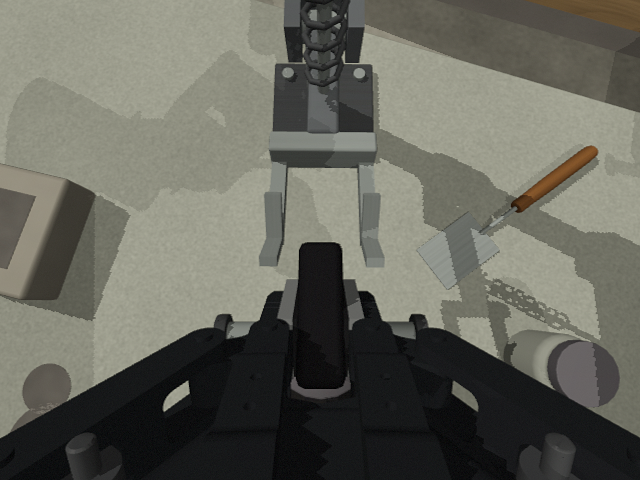

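The V faces meet near (0.6085, 0.2515), so the seat is at x' about 0.6105 and z 0.260. The lips are at 0.277 and the pin at about 0.288. I'll move in slowly.

```bash
python3 -m jog '[{"dx":0.4,"dy":0.1,"dz":-0.05,"wx":0,"wy":0,"wz":0,"hand":1},{"dx":0.9,"dy":0.22,"dz":-0.1,"wx":0,"wy":0,"wz":0,"hand":1},{"dx":1.4,"dy":0.39,"dz":-0.15,"wx":0,"wy":0,"wz":0,"hand":1},{"dx":1.9,"dy":0.56,"dz":-0.15,"wx":0,"wy":0,"wz":0,"hand":1},{"dx":2.3,"dy":0.69,"dz":-0.15,"wx":0,"wy":0,"wz":0,"hand":1}]';python3 -m jog '[{"dx":0,"dy":0,"dz":0,"wx":0,"wy":0,"wz":0,"hand":1},{"dx":0,"dy":0,"dz":0,"wx":0,"wy":0,"wz":0,"hand":1}]'; python3 - <<'E'
from k import *
stat();goto(.590,-.0876,.2855,26)
E
```

```text
time_s: 7.1
tcp_pos: [0.5944, 0.1078, 0.3138]
tool_rot: [-2.233, 1.603, -0.369]
ft_force: [0.3, 0.1, -4.8]
width: 0.0154
time_s: 7.3
tcp_pos: [0.5937, 0.1077, 0.3136]
tool_rot: [-2.233, 1.603, -0.369]
ft_force: [-0.5, -0.2, -3.8]
width: 0.0154
pin [ 0.5786 -0.0873  0.2856] lean 25.98 F fork axes [-0.5   0.01 -3.78] q [-0.1   0.26  1.73  0.27  0.76  0.99] t 7.3
d cm [ 1.09  0.33 -0.01] w deg [-0.04 -0.04 -0.08] t 7.3
```

```bash
python3 -m jog '[{"dx":0.25,"dy":0.08,"dz":0,"wx":0,"wy":0,"wz":0,"hand":1},{"dx":0.5,"dy":0.16,"dz":0,"wx":0,"wy":0,"wz":0,"hand":1},{"dx":0.75,"dy":0.24,"dz":0,"wx":0,"wy":0,"wz":0,"hand":1},{"dx":1.0,"dy":0.32,"dz":0,"wx":0,"wy":0,"wz":0,"hand":1},{"dx":1.1,"dy":0.34,"dz":0,"wx":0,"wy":0,"wz":0,"hand":1}]'; python3 -m jog '[{"dx":0,"dy":0,"dz":0,"wx":0,"wy":0,"wz":0,"hand":1}]'; python3 look.py wrist 6;python3 - <<'E'
from k import *
stat();goto(.600,-.0876,.2855,26)
E
python3 rel.py pics/wrist6W.npy | grep -v "^1 "
```

```text
time_s: 7.8
tcp_pos: [0.6051, 0.111, 0.3139]
tool_rot: [-2.233, 1.603, -0.37]
ft_force: [0.6, -0.4, -3.5]
width: 0.0154
time_s: 7.9
tcp_pos: [0.6049, 0.111, 0.3138]
tool_rot: [-2.233, 1.603, -0.369]
ft_force: [-0.4, -0.7, -3.7]
width: 0.0154
[-0.088  0.274  1.704  0.259  0.761  1.006] [0.6047 0.111  0.3137]
pin [ 0.5901 -0.0877  0.2857] lean 26.0 F fork axes [-0.25 -0.23 -2.77] q [-0.09  0.27  1.7   0.26  0.76  1.01] t 7.95
d cm [ 0.93  0.32 -0.02] w deg [-0.04 -0.02 -0.06] t 7.95
fork n 6849
0 0.586 35 [0.2914 0.2926 0.2936] [-0.1318 -0.1248]
0 0.592 276 [0.2868 0.2914 0.2931] [-0.1318 -0.1218]
0 0.598 23 [0.2628 0.2666 0.2716] [-0.1223 -0.1212]
0 0.604 32 [0.253  0.2576 0.2621] [-0.1223 -0.1206]
0 0.61 104 [0.2513 0.2554 0.2568] [-0.1223 -0.1124]
0 0.616 221 [0.2451 0.2583 0.2604] [-0.1223 -0.1124]
0 0.622 215 [0.2454 0.2619 0.2642] [-0.1223 -0.1125]
0 0.628 237 [0.2458 0.2654 0.2679] [-0.1224 -0.1126]
0 0.634 126 [0.2398 0.2629 0.2665] [-0.1224 -0.1126]
0 0.64 163 [0.2364 0.2451 0.2464] [-0.1226 -0.1127]
0 0.646 68 [0.2351 0.2441 0.2455] [-0.1223 -0.1127]
mid -0.08743157887771519
mid -0.08756970882461365
mid -0.08782926563695583
pin fk [ 0.59013341 -0.0876839   0.28574848]
knob 1 491 [ 0.5959 -0.0427  0.2919] [ 0.59   -0.0496  0.2806] [ 0.6014 -0.0358  0.2975]
knob -1 512 [ 0.5961 -0.1326  0.2919] [ 0.59   -0.1397  0.2807] [ 0.6015 -0.1257  0.2966]
bar top 8405 0.35073394160184357 rel pin 0.06498546448707782 ((603.58447265625, -87.70623016357422), (23.958045959472656, 50.27199935913086), 89.90338897705078)
```

View pics/wrist6.png

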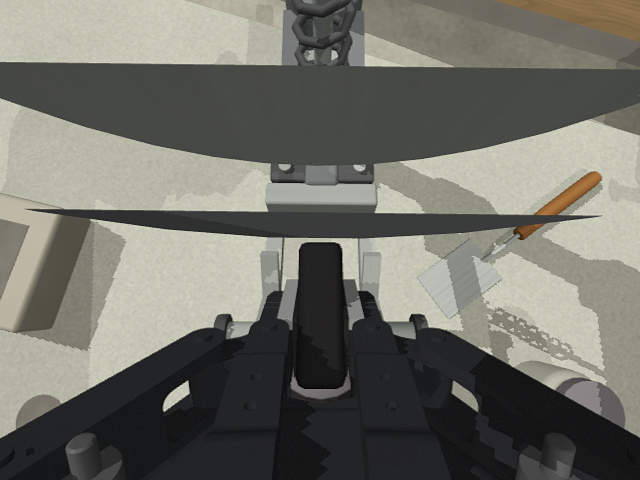

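The wrist camera now clips into the tube, which confirms it has no body. Forces are unchanged, so there's no contact, and I'll pass the lip and descend.

```bash
python3 -m jog '[{"dx":0.2,"dy":0.07,"dz":0,"wx":0,"wy":0,"wz":0,"hand":1},{"dx":0.4,"dy":0.14,"dz":0,"wx":0,"wy":0,"wz":0,"hand":1},{"dx":0.6,"dy":0.2,"dz":0,"wx":0,"wy":0,"wz":0,"hand":1},{"dx":0.8,"dy":0.27,"dz":0,"wx":0,"wy":0,"wz":0,"hand":1},{"dx":0.95,"dy":0.32,"dz":0,"wx":0,"wy":0,"wz":0,"hand":1}]'; python3 -c "
from k import *
stat();goto(.611,-.0876,.278,26)"
```

```text
time_s: 8.45
tcp_pos: [0.6145, 0.1142, 0.3138]
tool_rot: [-2.233, 1.603, -0.369]
ft_force: [0.1, 0.3, -4.3]
width: 0.0153
pin [ 0.6004 -0.0877  0.2858] lean 26.01 F fork axes [ 0.17  0.22 -4.28] q [-0.08  0.29  1.68  0.25  0.77  1.02] t 8.45
d cm [ 1.    0.35 -0.78] w deg [-0.05 -0.   -0.06] t 8.45
```

```bash
python3 -m jog '[{"dx":0.25,"dy":0.08,"dz":-0.1,"wx":0,"wy":0,"wz":0,"hand":1},{"dx":0.5,"dy":0.17,"dz":-0.25,"wx":0,"wy":0,"wz":0,"hand":1},{"dx":0.75,"dy":0.26,"dz":-0.45,"wx":0,"wy":0,"wz":0,"hand":1},{"dx":0.95,"dy":0.33,"dz":-0.65,"wx":0,"wy":0,"wz":0,"hand":1},{"dx":1,"dy":0.35,"dz":-0.8,"wx":0,"wy":0,"wz":0,"hand":1}]'; python3 -c "
from k import *
stat();goto(.6105,-.0876,.271,26);goto(.6105,-.0876,.271,38)"
```

```text
time_s: 8.95
tcp_pos: [0.6244, 0.1178, 0.3054]
tool_rot: [-2.233, 1.603, -0.369]
ft_force: [-0.1, 0.1, -4.3]
width: 0.0156
pin [ 0.611  -0.0875  0.2775] lean 26.0 F fork axes [-0.03  0.17 -4.31] q [-0.07  0.31  1.67  0.25  0.75  1.03] t 8.95
d cm [-0.04 -0.02 -0.65] w deg [-0.05 -0.02 -0.06] t 8.95
d cm [-0.63 -0.22 -0.32] w deg [  3.79 -11.39  -0.07] t 8.95
```

Pin is over the seat and free of contact. I'll lower it slightly, then rotate upright about the pin.

```bash
python3 -m jog '[{"dx":0,"dy":0,"dz":-0.2,"wx":0,"wy":0,"wz":0,"hand":1},{"dx":0,"dy":0,"dz":-0.4,"wx":0,"wy":0,"wz":0,"hand":1},{"dx":-0.05,"dy":-0.02,"dz":-0.65,"wx":0,"wy":0,"wz":0,"hand":1},{"dx":-0.2,"dy":-0.07,"dz":-0.57,"wx":1,"wy":-3,"wz":0,"hand":1},{"dx":-0.35,"dy":-0.12,"dz":-0.48,"wx":2,"wy":-6,"wz":0,"hand":1}]'; python3 -c "
from k import *
stat();goto(.6105,-.0876,.270,38)"
```

```text
time_s: 9.45
tcp_pos: [0.6209, 0.1165, 0.3011]
tool_rot: [-2.15, 1.542, -0.449]
ft_force: [-0.4, 0.2, -4.3]
width: 0.0156
pin [ 0.6105 -0.0876  0.2712] lean 32.46 F fork axes [-0.29  0.27 -4.26] q [-0.1   0.29  1.77  0.41  0.59  0.86] t 9.45
d cm [-0.28 -0.09  0.01] w deg [ 1.77 -5.25 -0.07] t 9.45
```

```bash
python3 -m jog '[{"dx":-0.1,"dy":-0.03,"dz":0,"wx":0.6,"wy":-1.7,"wz":0,"hand":1},{"dx":-0.2,"dy":-0.06,"dz":0,"wx":1.2,"wy":-3.5,"wz":0,"hand":1},{"dx":-0.28,"dy":-0.09,"dz":0,"wx":1.8,"wy":-5.3,"wz":0,"hand":1},{"dx":-0.28,"dy":-0.09,"dz":0,"wx":1.8,"wy":-5.3,"wz":0,"hand":1},{"dx":-0.28,"dy":-0.09,"dz":0,"wx":1.8,"wy":-5.3,"wz":0,"hand":1}]'; python3 look.py side 7; python3 look.py top 7; python3 -c "
from k import *
stat();goto(.6105,-.0876,.262,38)
p=cv2.imread('pics/side7.png');cv2.imwrite('pics/s7z.png',cv2.resize(p[150:310,210:410],None,fx=4,fy=3.75,interpolation=cv2.INTER_CUBIC))"
```

```text
time_s: 9.95
tcp_pos: [0.6178, 0.1154, 0.3009]
tool_rot: [-2.077, 1.491, -0.511]
ft_force: [-0.4, 0.2, -4.5]
width: 0.0151
[-0.122  0.281  1.847  0.615  0.48   0.648] [0.6182 0.1155 0.3013]
[-0.122  0.281  1.847  0.616  0.479  0.648] [0.6184 0.1155 0.3014]
pin [ 0.6108 -0.0878  0.2702] lean 37.95 F fork axes [ 0.11  0.47 -4.61] q [-0.12  0.28  1.85  0.62  0.48  0.65] t 10.05
d cm [-0.03  0.01 -0.82] w deg [ 0.02 -0.04 -0.07] t 10.05
```

View pics/s7z.png

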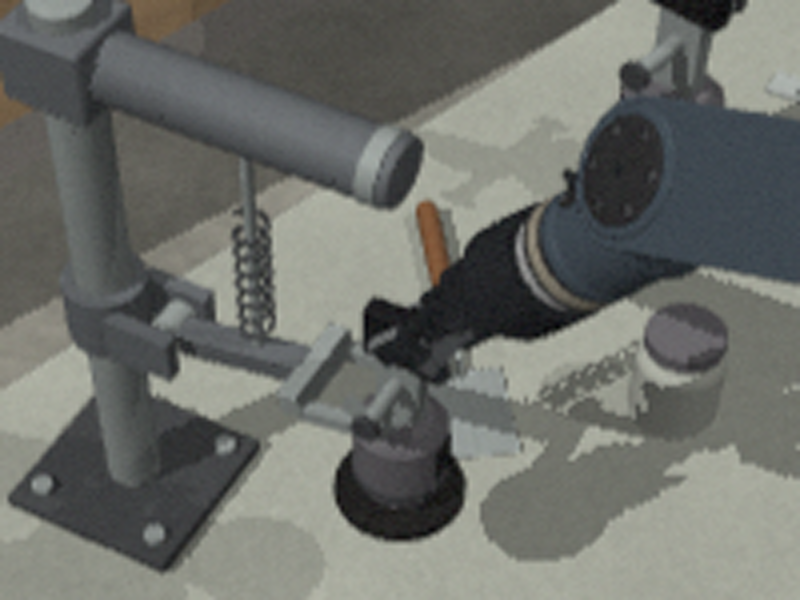

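```bash
python3 -m jog '[{"dx":0,"dy":0.01,"dz":-0.2,"wx":0,"wy":0,"wz":0,"hand":1},{"dx":0,"dy":0.01,"dz":-0.4,"wx":0,"wy":0,"wz":0,"hand":1},{"dx":-0.03,"dy":0.01,"dz":-0.6,"wx":0,"wy":0,"wz":0,"hand":1},{"dx":-0.03,"dy":0.01,"dz":-0.8,"wx":0,"wy":0,"wz":0,"hand":1},{"dx":-0.03,"dy":0.01,"dz":-1.0,"wx":0,"wy":0,"wz":0,"hand":1}]'; python3 -c "
from k import *
stat()"; python3 -m jog '[{"dx":-0.03,"dy":-0.01,"dz":-0.15,"wx":0,"wy":0,"wz":0,"hand":1},{"dx":-0.06,"dy":-0.02,"dz":-0.3,"wx":0,"wy":0,"wz":0,"hand":1},{"dx":-0.09,"dy":-0.03,"dz":-0.45,"wx":0,"wy":0,"wz":0,"hand":1},{"dx":-0.12,"dy":-0.04,"dz":-0.6,"wx":0,"wy":0,"wz":0,"hand":1},{"dx":-0.15,"dy":-0.05,"dz":-0.75,"wx":0,"wy":0,"wz":0,"hand":1}]'; python3 -c "
from k import *
stat()"
```

```text
time_s: 10.55
tcp_pos: [0.6178, 0.1157, 0.291]
tool_rot: [-2.076, 1.491, -0.512]
ft_force: [0.4, 0.3, -2.7]
width: 0.0155
pin [ 0.6102 -0.0874  0.2598] lean 37.96 F fork axes [ 0.48  0.11 -2.67] q [-0.12  0.3   1.86  0.65  0.46  0.61] t 10.55
time_s: 11.05
tcp_pos: [0.6166, 0.1152, 0.2838]
tool_rot: [-2.075, 1.49, -0.513]
ft_force: [1.6, 1.2, -3.4]
width: 0.0155
pin [ 0.6089 -0.0875  0.2526] lean 38.0 F fork axes [ 1.86  0.62 -3.42] q [-0.12  0.31  1.87  0.68  0.44  0.58] t 11.05
```

```bash
python3 -m jog '[{"dx":0.05,"dy":0.02,"dz":0,"wx":0,"wy":0,"wz":0,"hand":1},{"dx":0.1,"dy":0.03,"dz":0,"wx":0,"wy":0,"wz":0,"hand":1},{"dx":0.15,"dy":0.05,"dz":0,"wx":0,"wy":0,"wz":0,"hand":1},{"dx":0.2,"dy":0.07,"dz":0,"wx":0,"wy":0,"wz":0,"hand":1},{"dx":0.2,"dy":0.07,"dz":0,"wx":0,"wy":0,"wz":0,"hand":1}]'; python3 look.py side 8; python3 -c "
from k import *
stat()"; for i in 1 2 3; do python3 -m jog '[{"dx":0,"dy":0,"dz":0,"wx":0,"wy":0,"wz":0,"hand":1}]' | grep force; done; python3 - <<'E'
from k import *
from rig import arm
for f in("side7","side8"):
    W=np.load(f"pics/{f}W.npy").reshape(-1,3);F=np.stack([W@d_,W@n_,W[:,2]],-1)
    # crossbar/beam top near x' .66-.70
    for a in(.645,.665,.68,.70,.72,.74):
        k=(F[:,0]>=a)&(F[:,0]<a+.015)&(abs(F[:,1]+.087)<.045)&(F[:,2]>.15)&(F[:,2]<.27)
        print(f,a,k.sum(),np.percentile(F[k,2],[10,50,95]).round(4) if k.sum() else "")
E
```

```text
time_s: 11.55
tcp_pos: [0.6171, 0.1156, 0.2827]
tool_rot: [-2.079, 1.491, -0.51]
ft_force: [-3.7, -3.2, -1.1]
width: 0.0154
[-0.122  0.308  1.871  0.674  0.44   0.582] [0.617  0.1156 0.2827]
pin [ 0.6094 -0.0873  0.2516] lean 37.81 F fork axes [-5.04 -0.29 -0.96] q [-0.12  0.31  1.87  0.67  0.44  0.58] t 11.6
ft_force: [-3.6, -1.9, -0.9]
ft_force: [-4.3, -2.7, -2.1]
ft_force: [-4.5, -3.2, -1.2]
side7 0.645 56 [0.2305 0.2394 0.2441]
side7 0.665 185 [0.237  0.2488 0.2543]
side7 0.68 64 [0.2403 0.2483 0.2519]
side7 0.7 67 [0.2299 0.2446 0.267 ]
side7 0.72 47 [0.225  0.2382 0.2602]
side7 0.74 53 [0.2225 0.2336 0.2393]
side8 0.645 44 [0.2269 0.2332 0.2369]
side8 0.665 174 [0.2328 0.2441 0.2485]
side8 0.68 62 [0.2356 0.2427 0.2463]
side8 0.7 81 [0.2283 0.2419 0.2668]
side8 0.72 45 [0.2231 0.2367 0.2566]
side8 0.74 51 [0.2201 0.2325 0.2371]
```

The x force flipped from +1.9 to −5 N, so the V's true centre lies between the two positions. I'll back off 1.4 mm.

```bash
python3 -m jog '[{"dx":-0.05,"dy":-0.02,"dz":0,"wx":0,"wy":0,"wz":0,"hand":1},{"dx":-0.1,"dy":-0.03,"dz":0,"wx":0,"wy":0,"wz":0,"hand":1},{"dx":-0.13,"dy":-0.04,"dz":0,"wx":0,"wy":0,"wz":0,"hand":1},{"dx":-0.13,"dy":-0.04,"dz":0,"wx":0,"wy":0,"wz":0,"hand":1},{"dx":-0.13,"dy":-0.04,"dz":0,"wx":0,"wy":0,"wz":0,"hand":1}]'; python3 -c "
from k import *
stat()"; for i in 1 2 3; do python3 -m jog '[{"dx":0,"dy":0,"dz":0,"wx":0,"wy":0,"wz":0,"hand":1}]' | egrep "force|tcp"; done; python3 -c "
from k import *
stat()"
```

```text
time_s: 12.4
tcp_pos: [0.617, 0.1155, 0.2836]
tool_rot: [-2.076, 1.49, -0.512]
ft_force: [-1.4, -1.8, -2.3]
width: 0.0154
pin [ 0.6093 -0.0873  0.2524] lean 37.95 F fork axes [-1.94 -1.23 -2.29] q [-0.12  0.31  1.87  0.68  0.44  0.58] t 12.4
tcp_pos: [0.617, 0.1155, 0.2836]
ft_force: [-2.7, -1.2, -1.5]
tcp_pos: [0.617, 0.1155, 0.2836]
ft_force: [-1.6, -2.1, -1.9]
tcp_pos: [0.617, 0.1155, 0.2836]
ft_force: [-1.9, -0.4, -1.1]
pin [ 0.6094 -0.0873  0.2524] lean 37.95 F fork axes [-1.96  0.22 -1.11] q [-0.12  0.31  1.87  0.68  0.44  0.58] t 12.7
```

```bash
python3 -m jog '[{"dx":-0.05,"dy":-0.02,"dz":-0.15,"wx":0,"wy":0,"wz":0,"hand":1},{"dx":-0.08,"dy":-0.03,"dz":-0.3,"wx":0,"wy":0,"wz":0,"hand":1},{"dx":-0.1,"dy":-0.03,"dz":-0.45,"wx":0,"wy":0,"wz":0,"hand":1},{"dx":-0.13,"dy":-0.04,"dz":-0.6,"wx":0,"wy":0,"wz":0,"hand":1},{"dx":-0.15,"dy":-0.05,"dz":-0.75,"wx":0,"wy":0,"wz":0,"hand":1}]'; for i in 1 2 3; do python3 -m jog '[{"dx":0,"dy":0,"dz":0,"wx":0,"wy":0,"wz":0,"hand":1}]' >/dev/null;  python3 -c "
from k import *
stat()"; done
```

```text
time_s: 13.2
tcp_pos: [0.6157, 0.115, 0.2762]
tool_rot: [-2.076, 1.49, -0.513]
ft_force: [1.5, 0.2, -1.9]
width: 0.0154
pin [ 0.608  -0.0874  0.2449] lean 37.97 F fork axes [ 0.82  0.22 -1.78] q [-0.12  0.32  1.88  0.71  0.42  0.54] t 13.3
pin [ 0.608  -0.0874  0.245 ] lean 37.97 F fork axes [ 0.98  0.47 -1.78] q [-0.12  0.32  1.88  0.71  0.42  0.54] t 13.4
pin [ 0.608  -0.0874  0.2451] lean 37.98 F fork axes [ 2.19  0.06 -2.04] q [-0.12  0.32  1.88  0.71  0.42  0.54] t 13.5
```

```bash
python3 -m jog '[{"dx":0,"dy":0,"dz":-0.15,"wx":0,"wy":0,"wz":0,"hand":1},{"dx":-0.01,"dy":0,"dz":-0.3,"wx":0,"wy":0,"wz":0,"hand":1},{"dx":-0.03,"dy":-0.01,"dz":-0.5,"wx":0,"wy":0,"wz":0,"hand":1},{"dx":-0.05,"dy":-0.02,"dz":-0.65,"wx":0,"wy":0,"wz":0,"hand":1},{"dx":-0.06,"dy":-0.02,"dz":-0.8,"wx":0,"wy":0,"wz":0,"hand":1}]' >/dev/null; for i in 1 2 3 4; do python3 -m jog '[{"dx":0,"dy":0,"dz":0,"wx":0,"wy":0,"wz":0,"hand":1}]' >/dev/null;  python3 -c "
from k import *
stat()"; done
```

```text
pin [ 0.6071 -0.0874  0.2367] lean 37.93 F fork axes [ 0.94 -0.97 -0.33] q [-0.13  0.33  1.9   0.75  0.41  0.5 ] t 14.1
pin [ 0.6071 -0.0874  0.2368] lean 37.94 F fork axes [ 1.15 -0.06 -1.35] q [-0.13  0.33  1.9   0.75  0.41  0.5 ] t 14.2
pin [ 0.6071 -0.0874  0.2369] lean 37.94 F fork axes [ 0.84  0.1  -1.32] q [-0.13  0.33  1.9   0.75  0.41  0.5 ] t 14.3
pin [ 0.6071 -0.0874  0.2369] lean 37.95 F fork axes [ 0.81 -0.08 -0.54] q [-0.13  0.33  1.9   0.75  0.41  0.5 ] t 14.4
```

```bash
python3 -m jog '[{"dx":0.02,"dy":0.01,"dz":-0.1,"wx":0,"wy":0,"wz":0,"hand":1},{"dx":0.02,"dy":0.01,"dz":-0.2,"wx":0,"wy":0,"wz":0,"hand":1},{"dx":0.01,"dy":0,"dz":-0.3,"wx":0,"wy":0,"wz":0,"hand":1},{"dx":0,"dy":0,"dz":-0.4,"wx":0,"wy":0,"wz":0,"hand":1},{"dx":0,"dy":0,"dz":-0.5,"wx":0,"wy":0,"wz":0,"hand":1}]' >/dev/null; for i in 1 2 3 4 5 6; do python3 -m jog '[{"dx":0,"dy":0,"dz":0,"wx":0,"wy":0,"wz":0,"hand":1}]' >/dev/null;  python3 -c "
from k import *
stat()"; done
```

```text
pin [ 0.6068 -0.0873  0.2316] lean 37.91 F fork axes [-1.02 -0.95  0.14] q [-0.13  0.34  1.9   0.77  0.4   0.48] t 15.0
pin [ 0.6069 -0.0873  0.2317] lean 37.91 F fork axes [-0.19 -0.44 -0.14] q [-0.13  0.34  1.9   0.77  0.4   0.48] t 15.1
pin [ 0.6069 -0.0873  0.2318] lean 37.92 F fork axes [-2.01 -1.13 -0.79] q [-0.13  0.34  1.9   0.77  0.4   0.48] t 15.2
pin [ 0.6069 -0.0873  0.2318] lean 37.92 F fork axes [-1.86 -0.37 -0.52] q [-0.13  0.34  1.9   0.77  0.4   0.48] t 15.3
pin [ 0.6069 -0.0873  0.2318] lean 37.92 F fork axes [-1.69 -0.84 -0.15] q [-0.13  0.34  1.9   0.77  0.4   0.48] t 15.4
pin [ 0.6069 -0.0873  0.2318] lean 37.93 F fork axes [-2.37 -1.07 -0.27] q [-0.13  0.34  1.9   0.77  0.4   0.48] t 15.5
```

```bash
python3 -m jog '[{"dx":-0.02,"dy":-0.02,"dz":-0.05,"wx":0,"wy":0,"wz":0,"hand":1},{"dx":-0.03,"dy":-0.04,"dz":-0.1,"wx":0,"wy":0,"wz":0,"hand":1},{"dx":-0.04,"dy":-0.04,"dz":-0.15,"wx":0,"wy":0,"wz":0,"hand":1},{"dx":-0.04,"dy":-0.04,"dz":-0.2,"wx":0,"wy":0,"wz":0,"hand":1},{"dx":-0.04,"dy":-0.04,"dz":-0.2,"wx":0,"wy":0,"wz":0,"hand":1}]' >/dev/null; for i in 1 2 3 4 5 6 7 8; do python3 -m jog '[{"dx":0,"dy":0,"dz":0,"wx":0,"wy":0,"wz":0,"hand":1}]' >/dev/null;  python3 -c "
from k import *
stat()"|cut -c1-90; done
```

```text
pin [ 0.6066 -0.0874  0.2299] lean 37.94 F fork axes [ 0.3   0.26 -0.36] q [-0.13  0.34  1
pin [ 0.6066 -0.0874  0.2299] lean 37.94 F fork axes [-0.29 -0.27 -1.39] q [-0.13  0.34  1
pin [ 0.6066 -0.0874  0.2299] lean 37.94 F fork axes [ 1.35  0.96 -0.12] q [-0.13  0.34  1
pin [ 0.6066 -0.0875  0.2299] lean 37.94 F fork axes [1.04 0.41 0.65] q [-0.13  0.34  1.9 
pin [ 0.6066 -0.0875  0.2299] lean 37.94 F fork axes [ 0.82  1.98 -0.23] q [-0.13  0.34  1
pin [ 0.6066 -0.0875  0.2299] lean 37.94 F fork axes [ 2.1   1.88 -0.37] q [-0.13  0.34  1
pin [ 0.6066 -0.0874  0.2299] lean 37.94 F fork axes [ 1.33 -0.18 -0.32] q [-0.13  0.34  1
pin [ 0.6066 -0.0875  0.2299] lean 37.94 F fork axes [0.73 1.27 0.91] q [-0.13  0.34  1.9
```

```bash
python3 -m jog '[{"dx":0.01,"dy":0.02,"dz":-0.03,"wx":0,"wy":0,"wz":0,"hand":1},{"dx":0.01,"dy":0.02,"dz":-0.05,"wx":0,"wy":0,"wz":0,"hand":1},{"dx":0.01,"dy":0.02,"dz":-0.05,"wx":0,"wy":0,"wz":0,"hand":1}]' >/dev/null; for i in 1 2 3 4 5 6 7 8; do python3 -m jog '[{"dx":0,"dy":0,"dz":0,"wx":0,"wy":0,"wz":0,"hand":1}]' >/dev/null;  python3 -c "
from k import *
stat()"|cut -c1-90; done; python3 look.py side 9; python3 - <<'E'
from k import *
for f in("side7","side9"):
    W=np.load(f"pics/{f}W.npy").reshape(-1,3);F=np.stack([W@d_,W@n_,W[:,2]],-1)
    for a in(.645,.665,.68,.72,.74):
        k=(F[:,0]>=a)&(F[:,0]<a+.015)&(abs(F[:,1]+.087)<.045)&(F[:,2]>.15)&(F[:,2]<.27)
        print(f,a,k.sum(),np.percentile(F[k,2],[10,50,95]).round(4) if k.sum() else "")
p=cv2.imread('pics/side9.png');cv2.imwrite('pics/s9z.png',cv2.resize(p[150:310,210:410],None,fx=4,fy=3.75,interpolation=cv2.INTER_CUBIC))
E
```

```text
pin [ 0.6066 -0.0875  0.2293] lean 37.93 F fork axes [ 0.38  0.33 -0.76] q [-0.13  0.34  1
pin [ 0.6066 -0.0874  0.2292] lean 37.92 F fork axes [ 0.11  0.17 -0.29] q [-0.13  0.34  1
pin [ 0.6066 -0.0874  0.2293] lean 37.93 F fork axes [0.08 0.57 0.3 ] q [-0.13  0.34  1.9 
pin [ 0.6066 -0.0874  0.2293] lean 37.93 F fork axes [0.31 0.31 0.12] q [-0.13  0.34  1.9 
pin [ 0.6066 -0.0874  0.2293] lean 37.93 F fork axes [ 0.3   0.72 -0.57] q [-0.13  0.34  1
pin [ 0.6066 -0.0874  0.2293] lean 37.93 F fork axes [-0.12  0.25 -0.52] q [-0.13  0.34  1
pin [ 0.6066 -0.0874  0.2293] lean 37.93 F fork axes [-0.22  0.77  1.03] q [-0.13  0.34  1
pin [ 0.6066 -0.0874  0.2293] lean 37.93 F fork axes [-0.43  0.83  0.6 ] q [-0.13  0.34  1
[-0.126  0.341  1.905  0.782  0.391  0.463] [0.6144 0.1145 0.2605]
side7 0.645 56 [0.2305 0.2394 0.2441]
side7 0.665 185 [0.237  0.2488 0.2543]
side7 0.68 64 [0.2403 0.2483 0.2519]
side7 0.72 47 [0.225  0.2382 0.2602]
side7 0.74 53 [0.2225 0.2336 0.2393]
side9 0.645 52 [0.2093 0.2159 0.221 ]
side9 0.665 155 [0.2201 0.2298 0.2341]
side9 0.68 55 [0.2186 0.2308 0.2346]
side9 0.72 51 [0.2156 0.2286 0.2414]
side9 0.74 54 [0.2149 0.2279 0.232 ]
```

View pics/s9z.png

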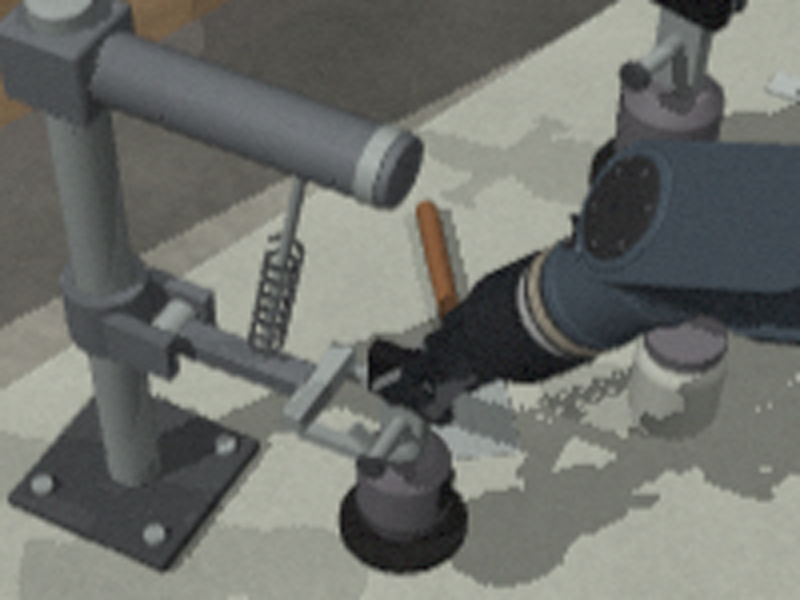

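Averaged residual force is within a few tenths of a newton on each axis except sideways along the pin, which is about 0.5 N. The arm is still at about 0.165 rad sink, so I'll release gently.

```bash
python3 -m jog '[{"dx":0,"dy":0,"dz":0,"wx":0,"wy":0,"wz":0,"hand":1.6},{"dx":0,"dy":0,"dz":0,"wx":0,"wy":0,"wz":0,"hand":1.8},{"dx":0,"dy":0,"dz":0,"wx":0,"wy":0,"wz":0,"hand":2.0},{"dx":0,"dy":0,"dz":0,"wx":0,"wy":0,"wz":0,"hand":2.3},{"dx":0,"dy":0,"dz":0,"wx":0,"wy":0,"wz":0,"hand":2.6}]'; python3 look.py wrist 10; python3 look.py side 10; python3 - <<'E'
from k import *
stat()
for f in("side9","side10"):
    W=np.load(f"pics/{f}W.npy").reshape(-1,3);F=np.stack([W@d_,W@n_,W[:,2]],-1)
    for a in(.645,.665,.68,.72,.74):
        k=(F[:,0]>=a)&(F[:,0]<a+.015)&(abs(F[:,1]+.087)<.045)&(F[:,2]>.15)&(F[:,2]<.27)
        print(f,a,k.sum(),np.percentile(F[k,2],[10,50,95]).round(4) if k.sum() else "")
E
```

```text
time_s: 18.45
tcp_pos: [0.6145, 0.1146, 0.2605]
tool_rot: [-2.077, 1.491, -0.512]
ft_force: [0.1, -0.5, -0.3]
width: 0.026
[-0.126  0.341  1.905  0.782  0.391  0.463] [0.6145 0.1146 0.2605]
[-0.126  0.341  1.905  0.782  0.391  0.463] [0.6144 0.1146 0.2605]
pin [ 0.6067 -0.0874  0.2293] lean 37.93 F fork axes [0.15 1.05 0.61] q [-0.13  0.34  1.9   0.78  0.39  0.46] t 18.55
side9 0.645 52 [0.2093 0.2159 0.221 ]
side9 0.665 155 [0.2201 0.2298 0.2341]
side9 0.68 55 [0.2186 0.2308 0.2346]
side9 0.72 51 [0.2156 0.2286 0.2414]
side9 0.74 54 [0.2149 0.2279 0.232 ]
side10 0.645 51 [0.2079 0.2154 0.2208]
side10 0.665 153 [0.2201 0.2289 0.233 ]
side10 0.68 52 [0.2208 0.2303 0.2341]
side10 0.72 53 [0.2164 0.2286 0.24  ]
side10 0.74 57 [0.2138 0.2273 0.2318]
```

View pics/wrist10.png

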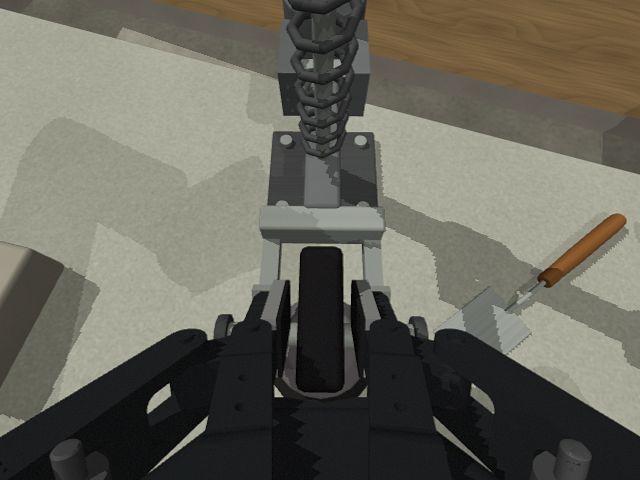

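The fingers are free, with even gaps on both sides of the bar (pads at columns 288 and 357, bar at 299–343), and the arm moved less than 1 mm. I'll withdraw along the tool axis.

```bash
python3 -m jog '[{"dx":-0.3,"dy":-0.1,"dz":0.4,"wx":0,"wy":0,"wz":0,"hand":2.8},{"dx":-0.9,"dy":-0.3,"dz":1.2,"wx":0,"wy":0,"wz":0,"hand":2.8},{"dx":-1.75,"dy":-0.59,"dz":2.35,"wx":0,"wy":0,"wz":0,"hand":2.8},{"dx":-2.9,"dy":-0.98,"dz":3.95,"wx":0,"wy":0,"wz":0,"hand":2.8},{"dx":-4.4,"dy":-1.47,"dz":5.9,"wx":0,"wy":0,"wz":0,"hand":2.8}]'; python3 -m jog '[{"dx":-1.75,"dy":-0.6,"dz":1.6,"wx":0,"wy":0,"wz":0,"hand":2.8},{"dx":-3.5,"dy":-1.2,"dz":3,"wx":0,"wy":0,"wz":0,"hand":2.8},{"dx":-6,"dy":-2,"dz":4,"wx":0,"wy":0,"wz":0,"hand":2.8},{"dx":-8,"dy":-2.7,"dz":4,"wx":0,"wy":0,"wz":0,"hand":2.8},{"dx":-8,"dy":-2.7,"dz":4,"wx":0,"wy":0,"wz":0,"hand":2.8}]'; python3 look.py wrist 11; sleep 0; python3 look.py side 11; python3 look.py top 11; python3 - <<'E'
from k import *
stat()
for f in("side10","side11"):
    W=np.load(f"pics/{f}W.npy").reshape(-1,3);F=np.stack([W@d_,W@n_,W[:,2]],-1)
    for a in(.665,.68,.72):
        k=(F[:,0]>=a)&(F[:,0]<a+.015)&(abs(F[:,1]+.087)<.045)&(F[:,2]>.15)&(F[:,2]<.27)
        print(f,a,k.sum(),np.percentile(F[k,2],[10,50,95]).round(4) if k.sum() else "")
p=cv2.imread('pics/side11.png');cv2.imwrite('pics/s11z.png',cv2.resize(p[150:310,210:410],None,fx=4,fy=3.75,interpolation=cv2.INTER_CUBIC))
W=np.load("pics/wrist11W.npy").reshape(-1,3);F=np.stack([W@d_,W@n_,W[:,2]],-1)
k=(abs(F[:,0]-.6066)<.04)&(abs(F[:,1]+.0874)<.013)&(F[:,2]>.285)&(F[:,2]<.31);B=F[k];print("bar",len(B),B.mean(0),cv2.minAreaRect((B[:,:2]*1000).astype(np.float32)))
c=np.c_[B[:,:2],np.ones(len(B))];t=B[:,2]>.29;print("plane",np.linalg.lstsq(c[t],B[t,2],rcond=None)[0])
for s in(1,-1):
    k=(abs(F[:,0]-.6066)<.03)&(abs((F[:,1]+.0874)*s-.049)<.006)&(abs(F[:,2]-.23)<.02);print("knob",k.sum(),F[k].mean(0),F[k].max(0))
E
```

```text
time_s: 19.05
tcp_pos: [0.5696, 0.0997, 0.3201]
tool_rot: [-2.077, 1.491, -0.511]
ft_force: [0.7, 1.0, 0.1]
width: 0.0278
time_s: 19.55
tcp_pos: [0.4878, 0.0728, 0.3599]
tool_rot: [-2.076, 1.492, -0.513]
ft_force: [0.2, -0.2, 0.5]
width: 0.0282
[-0.312 -0.019  2.023  0.624  0.676  0.531] [0.4894 0.0725 0.3603]
[-0.312 -0.017  2.021  0.625  0.675  0.531] [0.4904 0.0725 0.3603]
[-0.311 -0.016  2.02   0.625  0.675  0.531] [0.4909 0.0726 0.3602]
pin [ 0.4763 -0.0878  0.329 ] lean 38.0 F fork axes [-0.01 -0.59 -0.65] q [-0.31 -0.02  2.02  0.62  0.68  0.53] t 19.7
side10 0.665 153 [0.2201 0.2289 0.233 ]
side10 0.68 52 [0.2208 0.2303 0.2341]
side10 0.72 53 [0.2164 0.2286 0.24  ]
side11 0.665 151 [0.2196 0.2291 0.2328]
side11 0.68 54 [0.2176 0.2296 0.2332]
side11 0.72 53 [0.2167 0.2274 0.2462]
bar 1299 [ 0.6034613  -0.08748506  0.29304511] ((606.225341796875, -87.34141540527344), (15.76860237121582, 49.842403411865234), 89.55288696289062)
plane [0.02206235 0.00613089 0.28057966]
knob 212 [ 0.60537876 -0.03982945  0.23460545] [ 0.61703301 -0.03563681  0.24000684]
knob 213 [ 0.60440335 -0.13512158  0.2346867 ] [ 0.61584601 -0.13048133  0.23954523]
```

View pics/s11z.png

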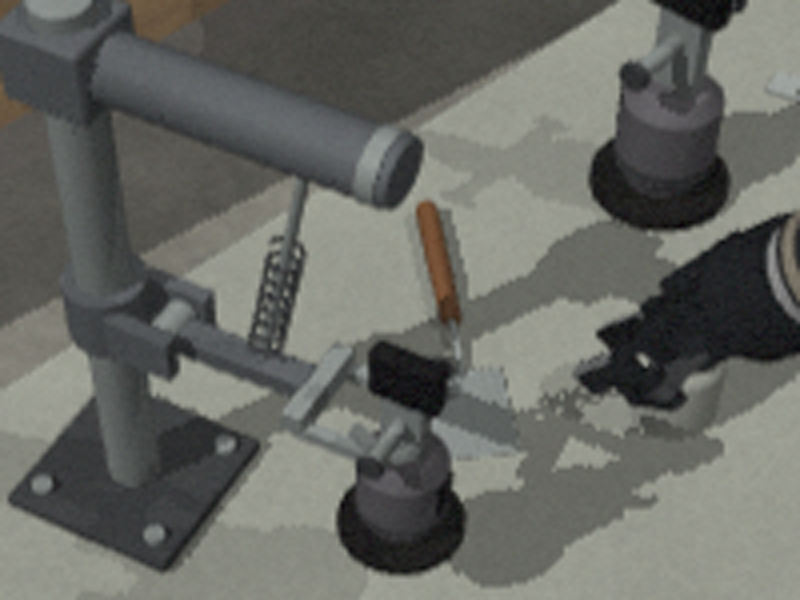

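View pics/wrist11.png

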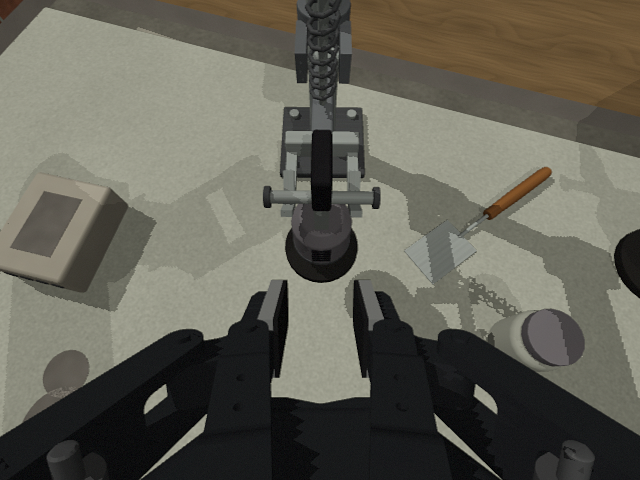

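The sander hangs upright in both V seats, with the bar top tilted about 0.02 rad and both knobs level. The gripper is clear. I'll let everything settle, check that nothing is drifting, and hand in.

```bash
python3 -m jog '[{"dx":0,"dy":0,"dz":0,"wx":0,"wy":0,"wz":0,"hand":2.8},{"dx":0,"dy":0,"dz":0,"wx":0,"wy":0,"wz":0,"hand":2.8},{"dx":0,"dy":0,"dz":0,"wx":0,"wy":0,"wz":0,"hand":2.8},{"dx":0,"dy":0,"dz":0,"wx":0,"wy":0,"wz":0,"hand":2.8},{"dx":0,"dy":0,"dz":0,"wx":0,"wy":0,"wz":0,"hand":2.8}]'; python3 look.py wrist 12; python3 - <<'E'
from k import *
from rig import arm
for f in ("wrist11","wrist12"):
    W=np.load(f"pics/{f}W.npy").reshape(-1,3);F=np.stack([W@d_,W@n_,W[:,2]],-1)
    k=(abs(F[:,0]-.6066)<.04)&(abs(F[:,1]+.0874)<.013)&(F[:,2]>.285)&(F[:,2]<.31);print(F[k].mean(0).round(4))
arm.finish_job()
E
```

```text
time_s: 20.2
tcp_pos: [0.4905, 0.073, 0.3593]
tool_rot: [-2.077, 1.491, -0.511]
ft_force: [0.4, -0.5, 0.0]
width: 0.028
[-0.311 -0.015  2.021  0.625  0.676  0.53 ] [0.4905 0.0729 0.3594]
[ 0.6035 -0.0875  0.293 ]
[ 0.6036 -0.0873  0.2931]
the job is handed in; nothing more can be done
```

The smaller sander is hanging in the fork and the job is handed in, at about 20 s of the 67 s allowed. No verdict is reported.

**What I did**
- I gripped the sander by its upright bar with the tool leaned back 38°.
- Upright, the sander's body would have hit the prongs, so I tipped it 12° about the pin to pass the front lips. I set it upright again over the seats.
- I lowered it along the fork's arc until the force readings averaged close to zero. The fork had sunk about 30 mm (about 0.165 rad), which matches the sander's roughly 4 N weight. Then I let go and backed out.

**Last checks**
- **Release:** the swing arm moved less than 1 mm when the fingers opened.
- **Hang:** the sander is upright to about 0.02 rad, both pin knobs are level, and it shifted 0.2 mm or less over the last 0.6 s.
- **Robot:** it is about 13 cm clear of the sander and touching nothing.
- **Other objects:** I saw no movement of the jar, mould or spatula in the pictures, but I did not measure their positions again.

**What disagreed or was uncertain**
- While finding the centre of the V I briefly pushed along x with about 5 N, and backed off until that was gone.
- The force readings vary by about 0.5 N, and about 0.5 N of sideways force along the pin remained in the average just before release.
- I had no direct reading of the swing arm's speed; I only kept the moves slow, about 15 to 20 mm/s once the pin was near or in the fork.

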